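Load the two-tier UV tub and set its timer

TASK

Lift the divider flap of the UV tub by its red lug and leave it standing open, then lay every instrument cassette from the mat flat and right way up on the tub's lower floor, side by side, not stacked. Fold the flap back down fully over them, stand the beaker upright on the flap, and finally turn the timer dial until its white pointer lines up with the red mark on the scale; leave the pen, flask and wash bottle where they are.

Things in the scene. Friction and masses are not known exactly. Their poses are not given: they have to be found in the camera images.
- uv_tub: fixed white open-topped tub, 186 (its x) x 256 mm (its y), with a grey timer block 134 mm wide and 60 mm high joined to its +y side. Origin: centre of the tub on the bench, z up, x away from the robot when its yaw is 0. Lower floor is 12 mm above the bench, inner space 170 (x) x 240 mm (y); side walls (at y = +-120 mm) 68 mm high, front and rear walls 52 mm high. The flap, when down, divides the tub: underside 56 mm, top 62 mm above the bench
- tub_floor (a point): middle of the tub's lower floor, 12 mm above the bench
- flap (a joint): angle of the aluminium divider flap, rad: 0 lies level (down, shut), grows as its front edge is lifted, stop at 1.75 (standing, leaning a little back). Flap is 164 mm deep, 232 mm wide, 6 mm thick, hinged along the tub's rear edge; the hinge has friction and stays at any angle; about 2 to 3.5 N at the lug move it
- flap_hinge (a point): middle of the flap's hinge line, which runs along the tub's y; 85 mm behind the tub's origin, 59 mm above the bench. Fixed
- flap_grip (a point): centre of the red lug near the flap's front edge, 152 mm from the hinge along the flap and 23 mm above the flap's mid-plane: a 14 mm thick disc, 24 mm across, its axis along the tub's y, on a short foot. Pinched along the tub's y it pivots between the fingers, so a tool may stay upright while the flap swings; keep fingertips less than 19 mm below its centre when the flap is down
- dial (a joint): angle of the timer dial, rad, grows clockwise seen from above; at 0 the pointer looks to the tub's -x. Turns without stops, friction about 0.03 N m. It starts 0.5 to 3.0 rad anticlockwise of the mark
- dial_axis (a point): on the dial's vertical axis, in the tub's frame at x = -20 mm, y = +195 mm, 82 mm above the bench, mid-height of its grip bar: black bar 58 long (along the pointer) x 12 wide, from 70 to 95 mm above the bench, on a disc of 68 mm diameter whose top is 70 mm above the bench. The tub's side wall (68 mm high) is 67 mm away from the axis
- dial_pointer (a point): tip of the dial's pointer (a white line on one half of the bar and on that end of it, ending in a small black nib at the rim of the disc), 42 mm from the axis, 64 mm above the bench; turns with the dial
- mark_tip (a point): inner end of the red mark on the white scale round the dial, 42 mm from the dial's axis, 64 mm above the bench; the place where the pointer tip must come. Fixed
- bench_mat: fixed grey plastic mat 280 (x) x 260 (y) x 3 mm on the bench, right of the tub; origin: centre of its underside
- cassette_blue: blue instrument cassette: flat closed box 110 long (its x) x 44 wide (its y) x 18 mm high with a grip rib of the same colour along the middle of its top, 60 long (x) x 12 wide (y), from 18 to 38 mm above the underside; about 0.11 kg; take it by the rib from above. Origin: centre of its underside, z up. Absent in some starts. It starts on the mat.
- cassette_green: green instrument cassette: flat closed box 110 long (its x) x 44 wide (its y) x 18 mm high with a grip rib of the same colour along the middle of its top, 60 long (x) x 12 wide (y), from 18 to 38 mm above the underside; about 0.11 kg; take it by the rib from above. Origin: centre of its underside, z up. Absent in some starts. It starts on the mat.
- cassette_yellow: yellow instrument cassette: flat closed box 110 long (its x) x 44 wide (its y) x 18 mm high with a grip rib of the same colour along the middle of its top, 60 long (x) x 12 wide (y), from 18 to 38 mm above the underside; about 0.11 kg; take it by the rib from above. Origin: centre of its underside, z up. Absent in some starts. It starts on the mat.
- cassette_orange: orange instrument cassette: flat closed box 110 long (its x) x 44 wide (its y) x 18 mm high with a grip rib of the same colour along the middle of its top, 60 long (x) x 12 wide (y), from 18 to 38 mm above the underside; about 0.11 kg; take it by the rib from above. Origin: centre of its underside, z up. Absent in some starts. It starts on the mat.
- beaker: clear glass beaker, 68 mm diameter at the rim, 60 mm at the base, 90 mm high, 0.05 kg, open at the top, wall about 6 mm; stands on the mat. Origin: centre of its underside, z up
- pen: bystander: green felt pen 135 mm long lying on the bench behind the mat; origin: centre of its underside
- flask: bystander: glass conical flask 92 mm wide, 124 mm high, behind the tub; origin: centre of its underside
- bottle: bystander: white wash bottle 84 x 125 x 218 mm, behind the gap between tub and mat; origin: centre of its underside
Not all that is in view belongs to the job. There is more than one size of the cassette_green; the one meant has the size given above.

How it is judged (in metres and radians):
On the way, in this order (a step that is already met when the one before it is completed fails the run):
1. the divider flap is lifted and stands open (past 1.3 rad) (value of joint flap above 1.3 rad), for 0.3 s.
2. every cassette present lies flat and released on the lower floor (x of cassette_blue in the frame of uv_tub between -0.062 and 0.062 m and y of cassette_blue in the frame of uv_tub between -0.108 and 0.108 m and z of cassette_blue in the frame of uv_tub between 0 and 0.022 m and angle between each of cassette_blue, cassette_green, cassette_yellow, cassette_orange's own z axis and vertical below 0.15 rad and x of cassette_green in the frame of uv_tub between -0.062 and 0.062 m and y of cassette_green in the frame of uv_tub between -0.108 and 0.108 m and z of cassette_green in the frame of uv_tub between 0 and 0.022 m and x of cassette_yellow in the frame of uv_tub between -0.062 and 0.062 m and y of cassette_yellow in the frame of uv_tub between -0.108 and 0.108 m and z of cassette_yellow in the frame of uv_tub between 0 and 0.022 m and x of cassette_orange in the frame of uv_tub between -0.062 and 0.062 m and y of cassette_orange in the frame of uv_tub between -0.108 and 0.108 m and z of cassette_orange in the frame of uv_tub between 0 and 0.022 m and contact force between each of cassette_blue, cassette_green, cassette_yellow, cassette_orange and the fingers below 0.1 N), for 0.3 s.
3. the flap is folded fully down over the cassettes (value of joint flap below 0.06 rad and x of cassette_blue in the frame of uv_tub between -0.062 and 0.062 m and y of cassette_blue in the frame of uv_tub between -0.108 and 0.108 m and z of cassette_blue in the frame of uv_tub between 0 and 0.022 m and angle between each of cassette_blue, cassette_green, cassette_yellow, cassette_orange's own z axis and vertical below 0.15 rad and x of cassette_green in the frame of uv_tub between -0.062 and 0.062 m and y of cassette_green in the frame of uv_tub between -0.108 and 0.108 m and z of cassette_green in the frame of uv_tub between 0 and 0.022 m and x of cassette_yellow in the frame of uv_tub between -0.062 and 0.062 m and y of cassette_yellow in the frame of uv_tub between -0.108 and 0.108 m and z of cassette_yellow in the frame of uv_tub between 0 and 0.022 m and x of cassette_orange in the frame of uv_tub between -0.062 and 0.062 m and y of cassette_orange in the frame of uv_tub between -0.108 and 0.108 m and z of cassette_orange in the frame of uv_tub between 0 and 0.022 m), for 0.3 s.
4. the beaker stands upright and released on the closed flap (value of joint flap below 0.06 rad and x of beaker in the frame of uv_tub between -0.07 and 0.07 m and y of beaker in the frame of uv_tub between -0.1 and 0.1 m and z of beaker in the frame of uv_tub between 0.054 and 0.075 m and angle between beaker's own z axis and vertical below 0.15 rad and contact force between beaker and the fingers below 0.1 N), for 0.3 s.
5. the dial's pointer meets the red mark (distance between dial_pointer and mark_tip below 0.006 m), for 0.3 s.
At the end, for the whole second after the job is handed in: Every cassette present lies flat (0.15 rad) and right way up on the lower floor, none stacked; flap down (under 0.06 rad); beaker upright (0.15 rad) and still on it, centre within 70 mm (x) and 100 mm (y) of the tub's middle; pointer tip within 6 mm of the mark's tip (all of step 3 and x of beaker in the frame of uv_tub between -0.07 and 0.07 m and y of beaker in the frame of uv_tub between -0.1 and 0.1 m and z of beaker in the frame of uv_tub between 0.054 and 0.075 m and angle between beaker's own z axis and vertical below 0.15 rad and distance between dial_pointer and mark_tip below 0.006 m and linear speed of beaker below 0.02 m/s); the robot touches nothing.
It fails at once if a bystander (pen, flask or wash bottle) is moved by more than 30 mm (distance of any of pen, flask, bottle from where it was at the start of the episode above 0.03 m).
Of cassette_blue, cassette_green, cassette_yellow, cassette_orange only 2 to 4 are there at a start; the rules pass over those that are not, and their reading is None.
At some moment in a run one of cassette_blue, cassette_green, cassette_yellow, cassette_orange may be knocked a few centimetres aside while the robot is not near it.
It also fails if it takes over 210 s, if anything falls off the work surface, if the arm or the gripper's body presses on something with over 40 N, if the wrist force passes 120 N, or if a joint passes its speed limit or range.

ROBOT

A 6-joint arm with a two-finger parallel gripper is mounted at the origin on a cart in front of the work surface, level with it; the furniture and walls round the work are solid. World frame = base frame: x ahead of the robot, y to its left, z up, the work surface at z = 0. Lengths are in mm, angles in rad, forces in N, time in s.
With the tool pointing down it reaches from about 350 to 875 mm from the base axis. Payload 4.2 kg.
Tool frame: the origin (TCP) lies midway between the tips of the shut fingers; the grasp point (between the pads) lies 19 mm behind it; z points along the fingers, y is the direction in which the jaws open and shut (so a half turn about z gives the same grasp; the last joint's range is limited). The gripper opens to 85 mm and grips with 20 to 120 N. Pads are 22 mm wide; open, the fingers measure 114 mm over their backs; the gripper's body (76 mm by 85 mm) begins 54 mm behind the grasp point. The pads swing forward as they close: fully open they stand 13 mm farther back than shut.
Start: joints at [-0.873, 0.385, 0.008, 0, -1.194, -0.259], TCP at [265.545, -565.76, 231.312] pointing down, gripper open.
Joint ranges: [-3.14, 3.14], [-1.21, 2.06], [-1.07, 1.41], [-3.16, 2.05], [-2.99, -0.16], [-3.1, 3.1]. Speed limits (rad/s): [2.79, 2.79, 3.14, 3.14, 3.14, 3.14].

INTERFACE

Orientations are given as a unit quaternion [x, y, z, w].
In Python, from bench import arm gives the robot as it stands.
- The arm moves only by the tool send_rows, never from a script. Its arguments are lists of equal length, an entry for each row: "translation": the shift along the tool's x, y, z in mm, a list of three; "dr": the turn, a rotation vector about the tool's x, y, z in degrees, a list of three; "grip": the finger opening in mm, from 0 to 85.4. In form: {"translation": [[dx, dy, dz], ...], "dr": [[ax, ay, az], ...], "grip": [grip, ...]}. A call has exactly 5 rows; each row shifts and turns the commanded pose from where the row before left it, along the tool's axes as they then stand; what a row does not reach is not made up. A row lasts 1/8 s, in which the tool goes at most 62.5 mm and 10.7 degrees, less where a joint would pass 70% of its speed; a pose out of reach is approached as far as the arm can. A call with a gripper value outside its range is refused whole. The fingers move at their own pace and stop on an object; the grip force is fixed at half the most. Time passes only in rows, so rows that do not move let the fingers close, or fill a call up. It gives the time, the measured TCP pose, the force and the opening at its end, in the units of the state.
- arm.read_state(): the state, without advancing time (a new reading comes with each control period).
- arm.get_image(name): name is "side" or "top" or "wrist"; returns the picture (400x640x3 uint8, red, green, blue); there is no depth.
- arm.camera_info(name): a dict with "fx", "fy", "cx", "cy" (pixels), "D" ([k1, k2, p1, p2, k3] as OpenCV has them; the pictures are not rectified), "cam_to_world" (4x4, takes a point from camera to world coordinates). Camera axes: x right, y down, z forward; pixel columns grow to the right and rows downward; lengths in mm; the calibration is good to about 2 mm. A picture is of the moment at which its call begins: read the wrist's pose just before it. camera_info takes no time and is no camera call; for the wrist camera it gives the pose at the moment of the call.
- arm.job_done(): hands the job in, once; it reports no verdict.
Trained networks look in the newest picture that a camera, given by its name, has taken for a name from the list of things; names that differ only in an ending like _2 or _b are one class to them, and where a whole thing is asked for, a point or a joint stands for the part that bears it (a point fixed in the world has none). Each returns a list of dicts, best first, with "confidence" (0 to 1); they miss things now and then, are a little off and sometimes report something else, mostly with a low value. They report only what shows in the picture. A call takes as long as a camera call. They do not tell look-alikes from the thing itself.
- arm.search_frame(thing, camera): "xyz" ([x, y, z] in mm, in world coordinates, good to about 4 mm: the middle of the surface that is visible of it).
- arm.place_of(thing, camera): "xyz" ([x, y, z] in mm, in world coordinates, good to about 4 mm: a listed point, or the origin of a listed thing).
The state is a dict: "clock": time; "joints": joint angles; "joint_vel": joint speeds; "joint_efforts": joint torques, N m; "position": TCP position; "ee_rot": TCP orientation; "contact_force": force on the tool from outside, world axes, zero at the start; "wrist_torque": the same for the moment, N m; "gripper_width": finger opening in mm.
Only numpy, scipy, OpenCV 4.12 (cv2) and the standard library are available. Lean on these libraries where they do the work, as an engineer would, in place of code of your own. Each camera call takes 0.05 s, during which the arm holds its last target.

## Working session

There is one attempt and no reset: what is moved stays moved. The work goes in short steps, Python scripts to look and compute and a tool call to move; the robot and the scene stay as the last step left them, time stands still between calls to the robot, and variables do not carry over. Pictures are saved under pics/ and viewed, and the job is handed in when it is done.

Besides the shell and the picture viewer there is one more tool, called after "Emit:" by a JSON object that holds its "name" and its "arguments". send_rows: Moves the arm, as the interface text tells. Its arguments: {"type":"object","properties":{"translation":{"type":"array"},"dr":{"type":"array"},"grip":{"type":"array"}},"required":["translation","dr","grip"]}

```bash
mkdir -p pics; ls
python3 - <<'E'
from bench import arm
import cv2
print(arm.read_state())
for n in ("side","top","wrist"):
    im=arm.get_image(n); cv2.imwrite(f"pics/a_{n}.png",im[:,:,::-1])
    c=arm.camera_info(n); print(n,c)
E
```

```text
pics
{'clock': 0.0, 'joints': array([-8.73395466e-01,  3.85570434e-01,  6.62396841e-03, -4.81618339e-04,
       -1.19401033e+00, -2.58616340e-01]), 'joint_vel': array([ 0.00011977, -0.00020526, -0.00181123,  0.0010035 , -0.0019751 ,
        0.00011445]), 'joint_efforts': array([ 1.41540615e-03, -3.92289555e+01,  1.88402706e+01,  4.18591797e+00,
       -4.54402354e-03, -1.85053381e-05]), 'position': array([ 265.29760474, -565.25288378,  230.2150657 ]), 'ee_rot': array([-2.17549644e-01,  9.76048634e-01,  1.06211521e-03, -2.98187628e-04]), 'contact_force': array([-0.21242272, -0.31796468,  0.15529138]), 'wrist_torque': array([0.04357683, 0.00816852, 0.03807217]), 'gripper_width': 85.30922653015018}
side {'fx': 433.58151164820333, 'fy': 433.58151164820333, 'cx': 313.8763883137917, 'cy': 201.236434125266, 'D': array([-0.10001899,  0.        ,  0.        ,  0.        ,  0.        ]), 'cam_to_world': array([[ 8.00828256e-01,  5.30125049e-01, -2.78642310e-01,
         9.56894735e+02],
       [ 5.98880378e-01, -7.05709856e-01,  3.78570855e-01,
        -5.45713099e+02],
       [ 4.04926841e-03
[... 524 characters left out ...]
79634e-03, -1.56332375e-01, -9.87680068e-01,
         1.60271637e+03],
       [ 0.00000000e+00,  0.00000000e+00,  0.00000000e+00,
         1.00000000e+00]])}
wrist {'fx': 315.939734758984, 'fy': 315.939734758984, 'cx': 320.09328745325115, 'cy': 197.0197627657768, 'D': array([-0.02868641,  0.        ,  0.        ,  0.        ,  0.        ]), 'cam_to_world': array([[-4.24536482e-01,  8.61124933e-01,  2.79700958e-01,
         1.93728516e+02],
       [ 9.05407600e-01,  4.02944423e-01,  1.33689453e-01,
        -5.99127817e+02],
       [ 2.41937972e-03,  3.09999423e-01, -9.50733666e-01,
         3.73633018e+02],
       [ 0.00000000e+00,  0.00000000e+00,  0.00000000e+00,
         1.00000000e+00]])}
```

View pics/a_top.png

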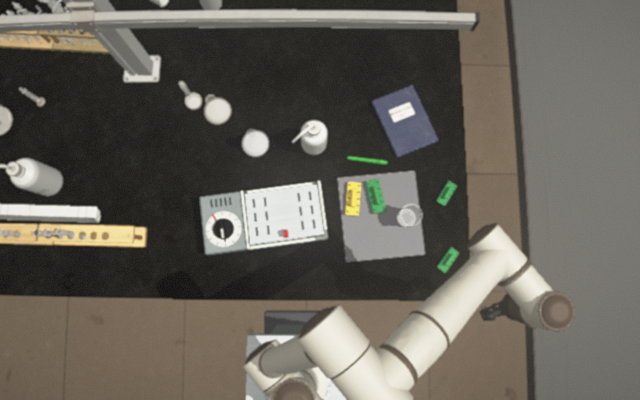

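View pics/a_side.png

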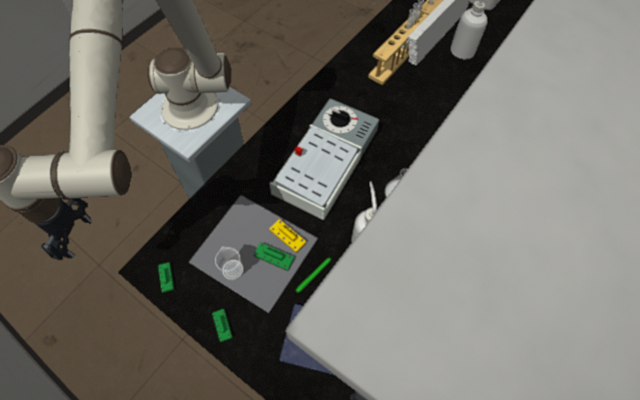

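View pics/a_wrist.png

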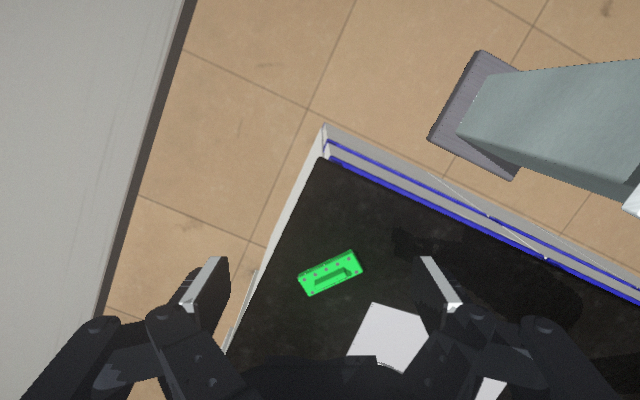

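The top picture shows the tub at about (285,215) with its red lug at (284,233) and the dial at (222,229). On the mat are a yellow cassette (353,198), a green one (375,196) and the beaker (408,215). There are three green candidates: (375,196), (447,193) and (448,260). Only the first is on the mat and about the same size as the yellow one, and the other two are shorter decoys on the bench. I'll confirm this in a crop.

```bash
cat > h.py <<'E'
import numpy as np, cv2
from scipy.spatial.transform import Rotation as R
from bench import arm
def pix2w(cam,uv,z,info=None):
    c=info or arm.camera_info(cam); K=np.array([[c['fx'],0,c['cx']],[0,c['fy'],c['cy']],[0,0,1]])
    p=cv2.undistortPoints(np.array(uv,float).reshape(-1,1,2),K,c['D']).reshape(-1,2)
    M=c['cam_to_world']; d=np.c_[p,np.ones(len(p))]@M[:3,:3].T; o=M[:3,3]
    z=np.broadcast_to(z,len(p))
    return o+d*((z-o[2])/d[:,2])[:,None]
def w2pix(cam,P,info=None):
    c=info or arm.camera_info(cam); K=np.array([[c['fx'],0,c['cx']],[0,c['fy'],c['cy']],[0,0,1]])
    T=np.linalg.inv(c['cam_to_world']); P=np.array(P,float).reshape(-1,3)
    return cv2.projectPoints(P,cv2.Rodrigues(T[:3,:3])[0],T[:3,3],K,c['D'])[0].reshape(-1,2)
def save(n,fn,crop=None,s=1):
    im=arm.get_image(n)[:,:,::-1].copy(); o=im
    if crop: x0,y0,x1,y1=crop; o=im[y0:y1,x0:x1]
    if s!=1: o=cv2.resize(o,None,fx=s,fy=s,interpolation=cv2.INTER_CUBIC)
    cv2.imwrite('pics/'+fn,o); return im
def st():
    s=arm.read_state(); r=R.from_quat(s['ee_rot']); m=r.as_matrix()
    print('t%.2f'%s['clock'],'pos',s['position'].round(1),'yaw(toolx) %.1f'%np.degrees(np.arctan2(m[1,0],m[0,0])),'tilt z',m[:,2].round(3),'F',s['contact_force'].round(1),'w %.1f'%s['gripper_width'],'j',s['joints'].round(2))
    return s
def plan(target,yaw=None,s=None):
    """delta in tool axes to go to target (world mm), turn to tool-x yaw deg pointing straight down"""
    s=s or arm.read_state(); r=R.from_quat(s['ee_rot'])
    m=r.as_matrix()
    y=np.degrees(np.arctan2(m[1,0],m[0,0])) if yaw is None else yaw
    a=np.radians(y); x=np.array([np.cos(a),np.sin(a),0]); z=np.array([0,0,-1.]); g=R.from_matrix(np.c_[x,np.cross(z,x),z])
    rv=(r.inv()*g).as_rotvec(degrees=True)
    t=r.inv().apply(np.array(target)-s['position'])
    print('->',np.round(target,1),'before-turn tool t',t.round(1),' after-turn tool t',g.inv().apply(np.array(target)-s['position']).round(1),'rv',rv.round(2))
E
python3 - <<'E'
from h import *
im=save('top','b_top.png',(190,160,470,280),2.8)
for n in ['uv_tub','tub_floor','flap_hinge','flap_grip','dial_axis','dial_pointer','mark_tip','bench_mat','cassette_blue','cassette_green','cassette_yellow','cassette_orange','beaker','pen','flask','bottle']:
    for c in ('top',):
        for d in arm.place_of(n,c)[:4]: print(n,c,np.round(d['xyz'],1),round(d['confidence'],2))
st()
E
```

```text
uv_tub top [531.   39.5  -2.5] 0.91
uv_tub top [470.6  36.6 100.6] 0.65
flap_hinge top [616.   53.5  55.5] 0.7
flap_hinge top [ 7.226e+02 -2.311e+02  6.000e-01] 0.38
flap_grip top [468.9  34.7  97.1] 0.86
dial_axis top [484.6 230.   85.7] 0.94
dial_pointer top [439.1 223.1  59. ] 0.63
mark_tip top [777.8 145.6   2. ] 0.23
mark_tip top [532.6  42.2   2.4] 0.19
bench_mat top [ 536.  -272.6   -0.7] 0.92
cassette_green top [ 612.8 -498.1    2.9] 0.8
cassette_green top [ 594.8 -260.5    1.1] 0.6
cassette_green top [ 388.  -496.2    1.4] 0.53
cassette_yellow top [ 589.2 -185.     2.2] 0.82
beaker top [ 533.3 -360.     7.7] 0.86
pen top [ 722.3 -233.4   -1.7] 0.69
flask top [ 594.6 -259.7    2. ] 0.69
bottle top [771.6 -39.2   3.9] 0.63
bottle top [775.5 144.4   4.1] 0.52
t1.00 pos [ 265.5 -565.8  231.3] yaw(toolx) -154.9 tilt z [ 0. -0. -1.] F [-0.5  0.1 -0.4] w 85.4 j [-0.87  0.38  0.01  0.   -1.19 -0.26]
```

View pics/b_top.png

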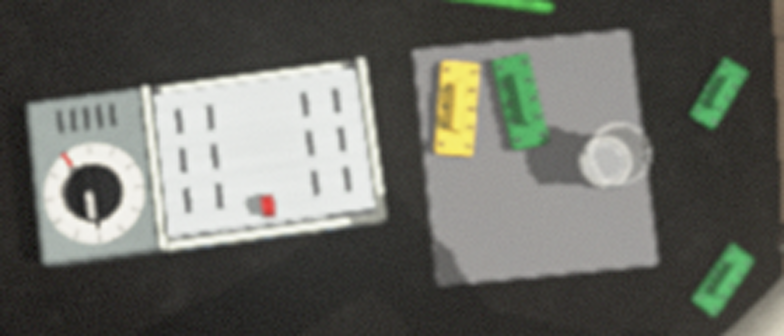

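The enlarged crop confirms it. The green cassette on the mat, crop (520,102), is as long as the yellow one. The two off the mat, at (720,93) and (723,280), are clearly shorter. I'll move to a wrist view over the tub.

Run:
```python
from h import *
plan([420,35,290],-173)
```

```text
-> [420  35 290] before-turn tool t [-395.1  478.2  -58.7]  after-turn tool t [-226.5  577.5  -58.7] rv [-0.    0.   18.14]
```

Emit:
{"name": "send_rows", "arguments": {"translation": [[0,0,-29],[0,0,-30],[-21,54,0],[-21,54,0],[-21,54,0]], "dr": [[0,0,9],[0,0,9.1],[0,0,0],[0,0,0],[0,0,0]], "grip": [85,85,85,85,85]}}

```text
clock: 1.62
position: [308.3, -395.7, 290.4]
ee_rot: [-0.061, 0.998, -0.0, 0.0]
contact_force: [1.1, 1.2, 0.9]
gripper_width: 84.8
```

Emit:
{"name": "send_rows", "arguments": {"translation": [[-21,54,0],[-21,54,0],[-21,54,0],[-21,54,0],[-21,54,0]], "dr": [[0,0,0],[0,0,0],[0,0,0],[0,0,0],[0,0,0]], "grip": [85,85,85,85,85]}}

```text
clock: 2.25
position: [379.4, -114.7, 290.8]
ee_rot: [-0.061, 0.998, -0.0, 0.001]
contact_force: [0.7, 0.9, 0.8]
gripper_width: 85.3
```

Emit:
{"name": "send_rows", "arguments": {"translation": [[-21,54,0],[-21,54,0],[-16,37,0],[0,0,0],[0,0,0]], "dr": [[0,0,0],[0,0,0],[0,0,0],[0,0,0],[0,0,0]], "grip": [60,40,40,40,40]}}

```text
clock: 2.88
position: [418.9, 34.5, 290.3]
ee_rot: [-0.062, 0.998, -0.0, -0.0]
contact_force: [-0.6, -0.1, -1.1]
gripper_width: 40.1
```

Run:
```python
from h import *
st(); save('wrist','c_w.png')
for n in ['uv_tub','flap_hinge','flap_grip','dial_axis','dial_pointer','mark_tip']:
  for d in arm.place_of(n,'wrist')[:2]: print(n,np.round(d['xyz'],1),round(d['confidence'],2))
```

```text
t2.88 pos [418.9  34.5 290.3] yaw(toolx) -172.9 tilt z [-0. -0. -1.] F [-0.6 -0.1 -1.1] w 40.1 j [ 0.47 -0.02 -0.35 -0.   -1.24 -1.92]
uv_tub [470.5  33.7  95.3] 0.44
flap_hinge [616.5  56.9  60.1] 0.74
flap_grip [472.6  34.5  96.3] 0.56
dial_axis [486.4 238.   76.2] 0.85
dial_axis [ 532.9 -357.     2.9] 0.7
dial_pointer [442.3 224.3  65.9] 0.81
mark_tip [531.4  43.   -0.9] 0.64
mark_tip [517.4 264.8  58.8] 0.47
```

View pics/c_w.png

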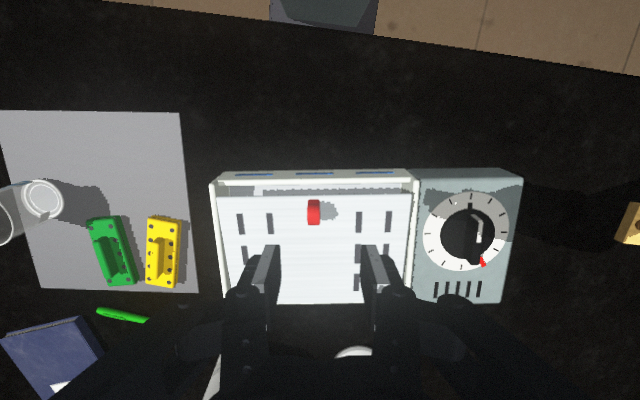

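The wrist picture shows the tub with the lug at (313,212) and the dial at (466,231). The red mark is at (482,262), the yellow cassette at (163,252) and the green one at (110,252). I'll fit the tub pose.

Run:
```python
from h import *
from scipy.optimize import least_squares
im=cv2.imread('pics/c_w.png'); info=arm.camera_info('wrist')
hsv=cv2.cvtColor(im,cv2.COLOR_BGR2HSV)
m=cv2.inRange(hsv,(0,130,80),(8,255,255))|cv2.inRange(hsv,(172,130,80),(180,255,255))
n,_,s,c=cv2.connectedComponentsWithStats(m)
for i in range(1,n):
  if s[i,4]>8: print(s[i],c[i])
crop=im[160:310,200:530]; cv2.imwrite('pics/c_crop.png',cv2.resize(crop,None,fx=2.4,fy=2.4,interpolation=cv2.INTER_CUBIC))
```

```text
[308 200  12  25 270] [313.04814815 212.36296296]
[479 257   7  10  39] [481.92307692 261.92307692]
```

View pics/c_crop.png

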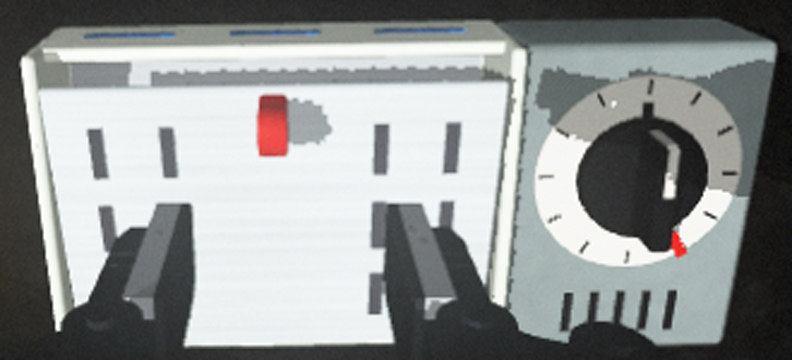

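```bash
cat >> h.py <<'E'
def tubT(p):
    x,y,a=p; c,s=np.cos(a),np.sin(a)
    return lambda q: np.array([[x+c*u-s*v,y+s*u+c*v,w] for u,v,w in np.array(q,float).reshape(-1,3)])
E
python3 - <<'E'
from h import *
from scipy.optimize import least_squares
info=arm.camera_info('wrist')
Q=[(-67,0,82),(-20,195,62),(-79,-116,62),(-79,116,62)]
U=np.array([(313,212),(466.7,231.7),(216.7,196.7),(411.7,194.6)])
f=lambda p:(w2pix('wrist',tubT(p)(Q),info)-U).ravel()
r=least_squares(f,[531,40,.12]); print(r.x,np.degrees(r.x[2]),r.fun.round(1))
T=tubT(r.x); print(T([(-67,0,82),(85,0,59),(-20,195,82)]).round(1))
# top check
print(w2pix('top',T([(-93,-128,52),(-93,128,60),(93,-128,68),(93,128,68),(-20,195,64),(-67,0,82)])).round(1))
print(pix2w('wrist',[(482,262)],64,info))
E
```

```text
[5.37261871e+02 4.36414570e+01 1.53352057e-01] 8.786425660699717 [ 0.9 -2.  -0.7  2.3  3.7  1.4 -4.  -2.3]
[[471.   33.4  82. ]
 [621.3  56.6  59. ]
 [487.7 233.3  82. ]]
[[327.  235.7]
 [246.5 247.4]
 [318.3 177.7]
 [238.8 189.3]
 [222.4 227.5]
 [285.3 232.7]]
[[524.23685706 264.64700436  64.        ]]
```

Run:
```python
from h import *
from scipy.optimize import least_squares
info=arm.camera_info('wrist')
Q=[(-67,0,82),(-20,195,62),(-93,-128,68),(-93,128,68)]
U=np.array([(313,212),(466.7,231.7),(209.2,183.8),(418.7,178.8)])
f=lambda p:(w2pix('wrist',tubT(p)(Q),info)-U).ravel()
r=least_squares(f,[531,40,.12],loss='soft_l1'); print(r.x,np.degrees(r.x[2]),f(r.x).round(1))
im=cv2.imread('pics/c_w.png'); T=tubT(r.x)
def poly(q,col,closed=True):
    cv2.polylines(big,[np.int32(8*2.4*(w2pix('wrist',T(q),info)-[200,160]))],closed,col,1,cv2.LINE_AA,3)
big=cv2.resize(im[160:310,200:530],None,fx=2.4,fy=2.4,interpolation=cv2.INTER_CUBIC)
poly([(-93,-128,68),(-93,128,68),(93,128,68),(93,-128,68)],(0,0,255))
poly([(-79,-116,62),(-79,116,62),(85,116,62),(85,-116,62)],(0,200,0))
poly([(-93,-128,52),(-93,128,52)],(255,0,0))
a=np.linspace(0,6.28,40)
poly([(-20+42*np.cos(t),195+42*np.sin(t),64) for t in a],(255,0,255))
poly([(-67+12*np.cos(t),-7,82+12*np.sin(t)) for t in a],(255,255,0))
poly([(-67+12*np.cos(t),7,82+12*np.sin(t)) for t in a],(255,255,0))
cv2.imwrite('pics/d.png',big)
```

```text
[5.32811854e+02 4.25406953e+01 1.47250705e-01] 8.436843899175797 [ 0.7 -5.6 -0.6 -0.1 -2.   0.9  1.3  0.6]
```

View pics/d.png

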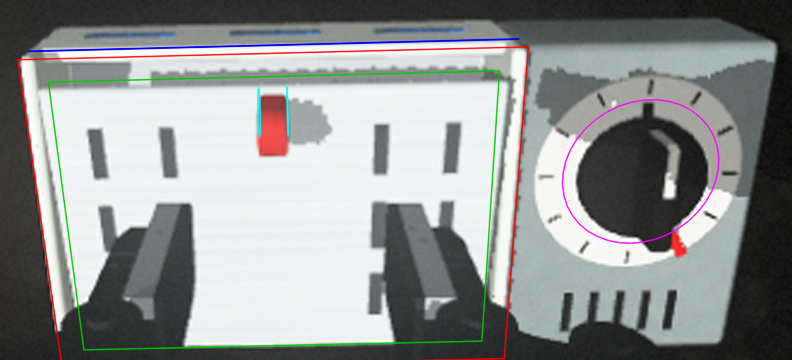

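```bash
cat >> h.py <<'E'
def fl(th,along,up,y=0):
    return (85-along*np.cos(th)+up*np.sin(th), y, 59+along*np.sin(th)+up*np.cos(th))
E
python3 - <<'E'
from h import *
from scipy.optimize import least_squares
info=arm.camera_info('wrist'); ti=arm.camera_info('top')
QT=[(-20,195,64)]; 
Q=lambda th:[fl(th,152,23),(-20,195,63),(-93,-128,68),(-93,128,68),fl(th,164,3,-116),fl(th,164,3,116)]
U=np.array([(313,212),(466.7,231.7),(209.2,183.8),(418.7,178.8),(216.7,196.7),(411.7,194.6)])
f=lambda p:(w2pix('wrist',tubT(p[:3])(Q(p[3])),info)-U).ravel()
r=least_squares(f,[531,40,.12,.08],loss='soft_l1'); print(r.x,np.degrees(r.x[2]),f(r.x).round(1))
T=tubT(r.x[:3]);th=r.x[3]
print('lug',T(fl(th,152,23)), 'lug top-px',w2pix('top',T(fl(th,152,23)),ti),'dial top px',w2pix('top',T([(-20,195,64)]),ti))
big=cv2.resize(cv2.imread('pics/c_w.png')[160:310,200:530],None,fx=2.4,fy=2.4,interpolation=cv2.INTER_CUBIC)
def poly(q,col,closed=True):
    cv2.polylines(big,[np.int32(8*2.4*(w2pix('wrist',T(q),info)-[200,160]))],closed,col,1,cv2.LINE_AA,3)
poly([(-93,-128,68),(-93,128,68),(93,128,68),(93,-128,68)],(0,0,255))
poly([fl(th,164,3,-116),fl(th,164,3,116),fl(th,0,3,116),fl(th,0,3,-116)],(0,200,0))
poly([(-93,-128,52),(-93,128,52)],(255,0,0))
a=np.linspace(0,6.28,40)
poly([(-20+42*np.cos(t),195+42*np.sin(t),64) for t in a],(255,0,255))
for y in(-7,7): poly([fl(th,152+12*np.cos(t),23+12*np.sin(t),y) for t in a],(255,255,0))
cv2.imwrite('pics/e.png',big)
m=np.array(pix2w('wrist',[(480.5,258)],64,info)[0]); d=T([(-20,195,64)])[0]; print(m,d,np.linalg.norm(m-d))
E
```

```text
[5.31939624e+02 4.23596435e+01 1.42149149e-01 9.19521829e-02] 8.144546295819238 [ 0.8  0.  -0.3  0.3 -1.8 -0.3  1.6  0.4 -0.3  0.7 -0.1 -1.1]
lug [[468.34168517  33.25786314  95.85987775]] lug top-px [[285.08268953 233.24352741]] dial top px [[222.62200332 228.49486048]]
[518.63260756 260.92221167  64.        ] [484.51552036 232.55941835  64.        ] 44.36692105063741
```

View pics/e.png

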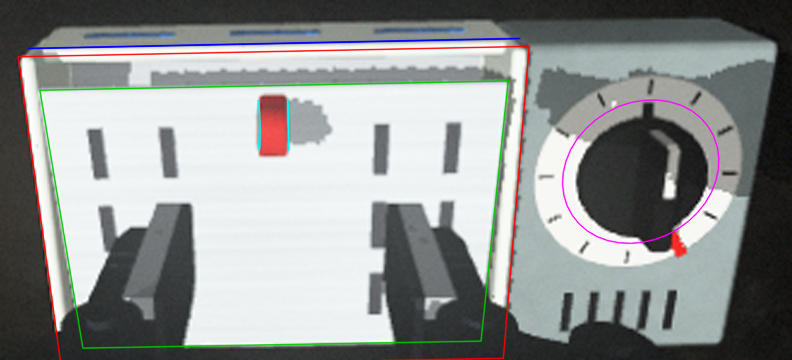

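The overlay fits: tub at (532, 42), yaw 8.1°, with the flap ajar by 0.09 rad at the start. Next I'll approach the lug.

Run:
```python
from h import *
plan([468.3,33.3,84],-171.85)
```

```text
-> [468.3  33.3  84. ] before-turn tool t [-48.8  -6.7 206.4]  after-turn tool t [-48.7  -7.7 206.4] rv [ 0.01  0.02 -1.18]
```

Emit:
{"name": "send_rows", "arguments": {"translation": [[0,0,0],[-24.5,-3.5,40],[-24.2,-4,50],[0,0,60],[0,0,26]], "dr": [[0,0,-1.1],[0,0,0],[0,0,0],[0,0,0],[0,0,0]], "grip": [40,40,40,40,40]}}

```text
clock: 3.85
position: [466.5, 33.2, 111.0]
ee_rot: [-0.071, 0.997, -0.001, -0.003]
contact_force: [0.9, -0.6, 0.0]
gripper_width: 39.7
```

Run:
```python
from h import *
st(); save('wrist','f.png',(200,150,480,400),2)
plan([468.3,33.3,84],-171.85)
```

```text
t3.85 pos [466.5  33.2 111. ] yaw(toolx) -171.9 tilt z [-0.006 -0.002 -1.   ] F [ 0.9 -0.6  0. ] w 39.7 j [ 0.42  0.26 -0.53 -0.   -0.79 -1.85]
-> [468.3  33.3  84. ] before-turn tool t [-3.4  0.1 24.9]  after-turn tool t [-3.2  0.  24.9] rv [-0.09 -0.58 -0.07]
```

View pics/f.png

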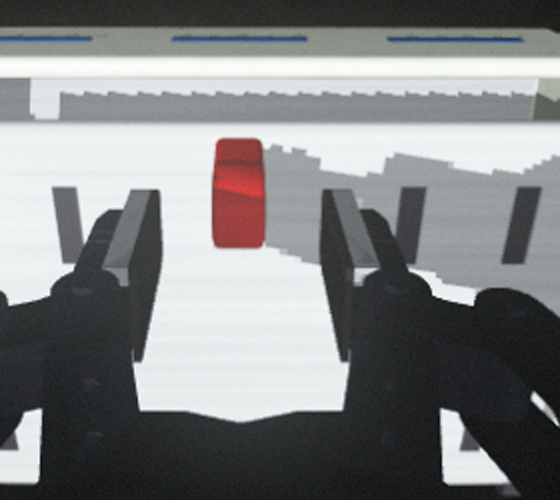

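Emit:
{"name": "send_rows", "arguments": {"translation": [[-0.5,0,29],[0,0,0],[0,0,0],[0,0,0],[0,0,0]], "dr": [[0,0,0],[0,0,0],[0,0,0],[0,0,0],[0,0,0]], "grip": [40,40,0,0,0]}}

```text
clock: 4.53
position: [470.1, 33.1, 86.9]
ee_rot: [-0.071, 0.997, -0.001, 0.001]
contact_force: [3.4, -8.1, -0.9]
gripper_width: 13.1
```

Run:
```python
from h import *
st(); save('wrist','g.png',(200,150,480,400),2)
```

```text
t4.53 pos [470.1  33.1  86.9] yaw(toolx) -171.8 tilt z [ 0.003 -0.001 -1.   ] F [ 3.4 -8.1 -0.9] w 13.1 j [ 0.42  0.29 -0.56  0.   -0.72 -1.85]
```

View pics/g.png

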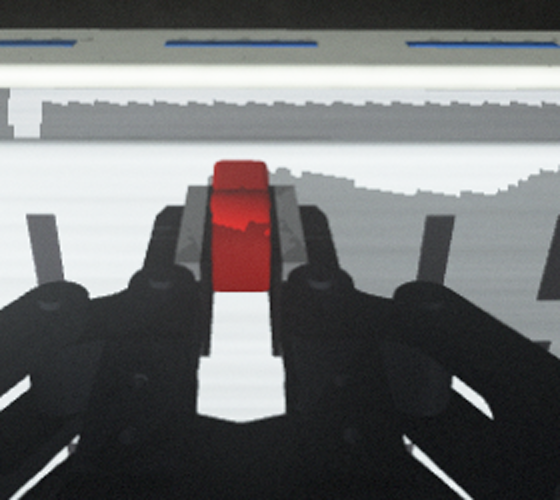

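Run:
```python
import numpy as np
p=np.linspace(.242,1.70,16); x=153.7*np.cos(p); z=153.7*np.sin(p)
print(np.c_[np.diff(x),0*np.diff(x),-np.diff(z)].round(1).tolist())
```

```text
[[-4.3, -0.0, -14.3], [-5.6, -0.0, -13.8], [-7.0, -0.0, -13.2], [-8.2, -0.0, -12.5], [-9.4, -0.0, -11.6], [-10.5, -0.0, -10.7], [-11.5, -0.0, -9.6], [-12.3, -0.0, -8.4], [-13.1, -0.0, -7.2], [-13.7, -0.0, -5.9], [-14.2, -0.0, -4.5], [-14.6, -0.0, -3.1], [-14.8, -0.0, -1.7], [-14.9, -0.0, -0.2], [-14.9, -0.0, 1.2]]
```

Emit:
{"name": "send_rows", "arguments": {"translation": [[-4.3,0,-14.3],[-5.6,0,-13.8],[-7.0,0,-13.2],[-8.2,0,-12.5],[-9.4,0,-11.6]], "dr": [[0,0,0],[0,0,0],[0,0,0],[0,0,0],[0,0,0]], "grip": [0,0,0,0,0]}}

```text
clock: 5.2
position: [503.7, 37.8, 150.3]
ee_rot: [-0.071, 0.998, -0.001, 0.0]
contact_force: [8.7, -7.2, -17.0]
gripper_width: 12.5
```

Emit:
{"name": "send_rows", "arguments": {"translation": [[-10.5,0,-10.7],[-11.5,0,-9.6],[-12.3,0,-8.4],[-13.1,0,-7.2],[-13.7,0,-5.9]], "dr": [[0,0,0],[0,0,0],[0,0,0],[0,0,0],[0,0,0]], "grip": [0,0,0,0,0]}}

```text
clock: 5.82
position: [559.9, 45.7, 190.3]
ee_rot: [-0.07, 0.998, -0.001, -0.005]
contact_force: [-0.6, -4.7, -10.1]
gripper_width: 12.3
```

Emit:
{"name": "send_rows", "arguments": {"translation": [[-14.2,0,-4.5],[-14.6,0,-3.1],[-14.8,0,-1.7],[-14.9,0,-0.2],[-14.9,0,1.2]], "dr": [[0,0,0],[0,0,0],[0,0,0],[0,0,0],[0,0,0]], "grip": [0,0,0,0,0]}}

```text
clock: 6.45
position: [633.1, 56.0, 200.4]
ee_rot: [-0.07, 0.998, -0.001, -0.004]
contact_force: [-4.9, -5.0, -1.7]
gripper_width: 12.4
```

Run:
```python
from h import *
st(); save('wrist','i.png'); save('side','i_s.png',(240,80,400,240),3)
```

```text
t6.45 pos [633.1  56.  200.4] yaw(toolx) -171.9 tilt z [-0.009 -0.003 -1.   ] F [-4.9 -5.  -1.7] w 12.4 j [ 0.34  0.43 -0.    0.   -1.15 -1.77]
```

View pics/i.png

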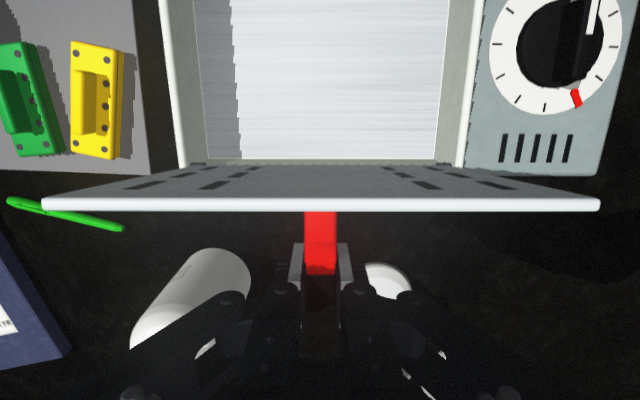

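View pics/i_s.png

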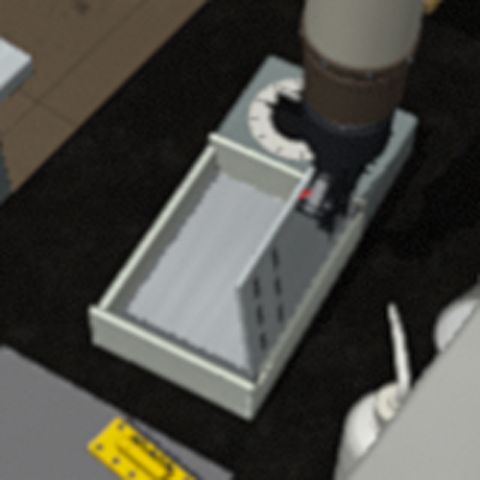

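The flap stands at about 1.55 rad. The wrist view shows it edge-on with its rim at row 205 and the empty floor behind it. The lug is still gripped at (320,240). I'll release it, rise, and go to look over the mat.

Run:
```python
from h import *
plan([633,56,300],-171.85);plan([490,-215,300],-171.85)
```

```text
-> [633  56 300] before-turn tool t [  2.5  -0.2 -99.8]  after-turn tool t [  2.   -0.  -99.8] rv [-0.12 -0.29 -0.07]
-> [ 490 -215  300] before-turn tool t [ 182.2 -248.4  -98.3]  after-turn tool t [ 182.  -248.   -99.8] rv [-0.12 -0.29 -0.07]
```

Emit:
{"name": "send_rows", "arguments": {"translation": [[0,0,0],[0,0,0],[0,0,-30],[0,0,-35],[0,0,-35]], "dr": [[0,0,0],[0,0,0],[0,0,0],[0,0,0],[0,0,0]], "grip": [40,40,40,40,40]}}

```text
clock: 7.18
position: [636.3, 58.7, 303.2]
ee_rot: [-0.071, 0.997, 0.0, 0.001]
contact_force: [0.5, 1.1, -0.1]
gripper_width: 40.3
```

Run:
```python
from h import *
plan([490,-215,300],-171.85)
```

```text
-> [ 490 -215  300] before-turn tool t [ 183.8 -250.1    2.5]  after-turn tool t [ 183.6 -250.2    3.2] rv [0.04 0.17 0.04]
```

Emit:
{"name": "send_rows", "arguments": {"translation": [[31,-42,0.5],[31,-42,0.5],[31,-42,0.5],[31,-42,0.5],[31,-42,0.5]], "dr": [[0,0,0],[0,0,0],[0,0,0],[0,0,0],[0,0,0]], "grip": [40,40,40,40,40]}}

```text
clock: 7.8
position: [512.0, -172.6, 299.7]
ee_rot: [-0.072, 0.997, -0.0, 0.002]
contact_force: [0.2, -0.4, 0.9]
gripper_width: 40.0
```

Emit:
{"name": "send_rows", "arguments": {"translation": [[29,-40,0.5],[0,0,0],[0,0,0],[0,0,0],[0,0,0]], "dr": [[0,0,0],[0,0,0],[0,0,0],[0,0,0],[0,0,0]], "grip": [40,40,40,40,40]}}

```text
clock: 8.43
position: [490.0, -214.6, 297.8]
ee_rot: [-0.072, 0.997, 0.0, 0.0]
contact_force: [-0.3, -0.0, -0.4]
gripper_width: 40.1
```

Run:
```python
from h import *
st(); save('wrist','j.png')
for n in ['cassette_green','cassette_yellow','cassette_blue','cassette_orange','beaker']:
  for d in arm.place_of(n,'wrist')[:3]: print(n,np.round(d['xyz'],1),round(d['confidence'],2))
```

```text
t8.43 pos [ 490.  -214.6  297.8] yaw(toolx) -171.8 tilt z [ 0.  0. -1.] F [-0.3 -0.  -0.4] w 40.1 j [-0.11  0.19 -0.1  -0.   -1.28 -1.32]
cassette_green [ 6.125e+02 -4.959e+02  3.000e-01] 0.93
cassette_green [ 394.5 -492.2    1.4] 0.92
cassette_green [ 5.982e+02 -2.576e+02 -5.000e-01] 0.65
cassette_yellow [ 585.7 -183.4    0.8] 0.74
beaker [ 532.  -357.5    3.2] 0.62
```

View pics/j.png

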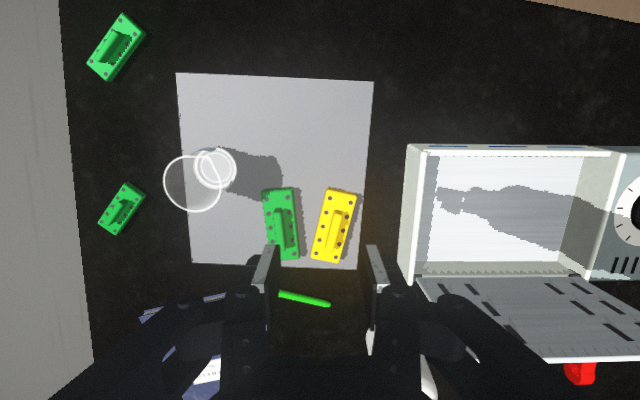

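The wrist view shows the green cassette at (281,223), the yellow at (336,225), the beaker base at (216,168) and the smaller decoys at (116,48) and (122,209). I'll fit the cassette poses by silhouette.

```bash
cat >> h.py <<'E'
from scipy.optimize import minimize
COL={'green':((50,120,50),(75,255,255)),'yellow':((22,120,80),(32,255,255))}
def sil(p,info,z0,S=4,L=110):
    x,y,a=p; T=tubT((x,y,np.radians(a))); m=np.zeros((400*S//1,640*S),np.uint8)
    for (l,w,h0,h1) in ((L/2,22,0,18),(30,6,18,38)):
        P=[(i*l,j*w,z0+h) for i in(-1,1) for j in(-1,1) for h in(h0,h1)]
        u=cv2.convexHull(np.float32(w2pix('wrist',T(P),info)*S+(S-1)/2))
        cv2.fillConvexPoly(m,np.int32(np.round(u)),1)
    return m
def fitcas(im,info,col,p0,z0=3):
    hsv=cv2.cvtColor(im,cv2.COLOR_BGR2HSV); m=cv2.inRange(hsv,*[np.array(c) for c in COL[col]])
    c=w2pix('wrist',[(p0[0],p0[1],z0+18)],info)[0]
    n,lab,s,cc=cv2.connectedComponentsWithStats(m); 
    k=min((i for i in range(1,n) if s[i,4]>200),key=lambda i:np.hypot(*(cc[i]-c)))
    m=(lab==k).astype(np.uint8); m=cv2.morphologyEx(m,cv2.MORPH_CLOSE,np.ones((5,5)))
    M=cv2.resize(m,None,fx=4,fy=4,interpolation=cv2.INTER_LINEAR)>0
    M=cv2.resize(m.astype(np.float32),None,fx=4,fy=4,interpolation=cv2.INTER_LINEAR)>.5
    f=lambda p:np.sum((sil(p,info,z0)>0)!=M)/M.sum()
    best=None
    for a in (p0[2]-8,p0[2],p0[2]+8):
        r=minimize(f,[p0[0],p0[1],a],method='Nelder-Mead',options=dict(initial_simplex=[[p0[0],p0[1],a],[p0[0]+8,p0[1],a],[p0[0],p0[1]+8,a],[p0[0],p0[1],a+5]],xatol=.1,fatol=1e-4))
        if best is None or r.fun<best.fun: best=r
    return best.x,best.fun
E
python3 - <<'E'
from h import *
im=cv2.imread('pics/j.png'); info=arm.camera_info('wrist')
for c,p in (('yellow',(588,-184,0)),('green',(597,-259,0))): 
    x,f=fitcas(im,info,c,p); print(c,x.round(1),round(f,3))
    for con in cv2.findContours(sil(x,info,3,1),0,1)[0]: cv2.drawContours(im,[con],-1,(255,0,255),1)
cv2.imwrite('pics/k.png',cv2.resize(im[150:300,150:400],None,fx=3,fy=3))
E
```

```text
yellow [ 591.4 -181.8   -4.4] 0.048
green [ 602.7 -256.5   12.1] 0.214
```

View pics/k.png

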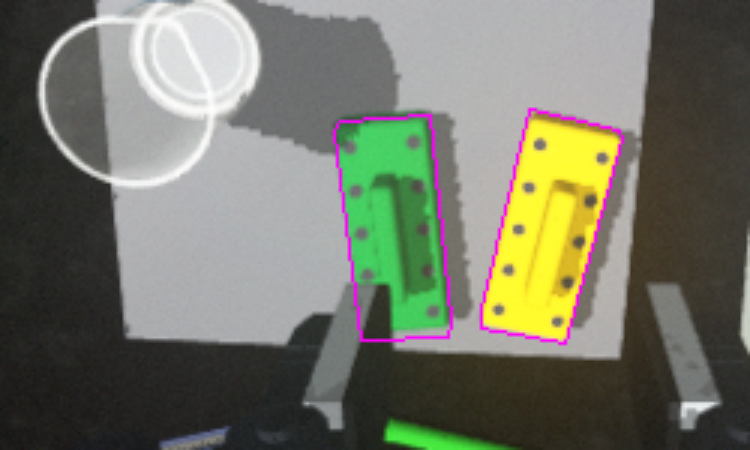

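Run:
```python
from h import *
plan([591.4,-181.8,26],175.6)
```

```text
-> [ 591.4 -181.8   26. ] before-turn tool t [-105.6   18.7  271.7]  after-turn tool t [-98.9  41.2 271.7] rv [ 0.   -0.   12.56]
```

Emit:
{"name": "send_rows", "arguments": {"translation": [[0,0,0],[0,0,20],[-33,13.7,50],[-33,13.7,50],[-33,13.8,50]], "dr": [[0,0,6.3],[0,0,6.3],[0,0,0],[0,0,0],[0,0,0]], "grip": [40,40,40,40,40]}}

```text
clock: 9.35
position: [592.5, -181.9, 126.6]
ee_rot: [0.039, 0.999, -0.0, 0.001]
contact_force: [1.1, 0.2, 1.5]
gripper_width: 39.9
```

Emit:
{"name": "send_rows", "arguments": {"translation": [[0,0,30],[0,0,10],[0,0,0],[0,0,0],[0,0,0]], "dr": [[0,0,0],[0,0,0],[0,0,0],[0,0,0],[0,0,0]], "grip": [40,40,40,40,40]}}

```text
clock: 9.98
position: [592.0, -182.3, 89.7]
ee_rot: [0.039, 0.999, -0.0, 0.002]
contact_force: [-0.0, 0.1, -0.4]
gripper_width: 39.8
```

Run:
```python
from h import *
st(); im=save('wrist','l.png')
plan([591.4,-181.8,26],175.6)
info=arm.camera_info('wrist')
```

```text
t9.97 pos [ 592.  -182.3   89.7] yaw(toolx) 175.5 tilt z [ 0.003 -0.    -1.   ] F [-0.   0.1 -0.4] w 39.8 j [-0.04  0.5  -0.19  0.   -0.88 -1.61]
-> [ 591.4 -181.8   26. ] before-turn tool t [ 0.7  0.5 63.4]  after-turn tool t [ 0.5  0.5 63.4] rv [ 0.    0.16 -0.07]
```

View pics/l.png

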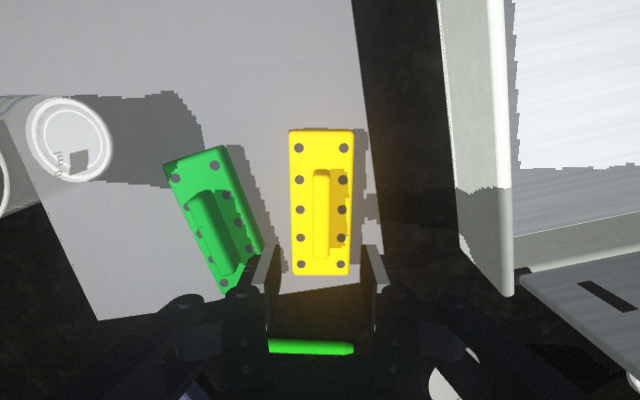

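The jaws line up with the yellow rib at (321,215). I'll descend and close.

Emit:
{"name": "send_rows", "arguments": {"translation": [[0,0,35],[0.5,0.5,28],[0,0,0],[0,0,0],[0,0,0]], "dr": [[0,0,0],[0,0,0],[0,0,0],[0,0,0],[0,0,0]], "grip": [40,40,40,0,0]}}

```text
clock: 10.65
position: [592.2, -181.7, 26.8]
ee_rot: [0.039, 0.999, -0.0, 0.002]
contact_force: [0.1, 0.1, 0.9]
gripper_width: 10.3
```

Emit:
{"name": "send_rows", "arguments": {"translation": [[0,0,0],[0,0,-40],[0,0,-50],[0,0,-50],[0,0,0]], "dr": [[0,0,0],[0,0,0],[0,0,0],[0,0,0],[0,0,0]], "grip": [0,0,0,0,0]}}

```text
clock: 11.28
position: [593.5, -181.9, 170.2]
ee_rot: [0.039, 0.999, -0.0, 0.005]
contact_force: [-0.0, -0.3, -2.7]
gripper_width: 10.2
```

Run:
```python
from h import *
st(); im=save('wrist','m.png')
T=tubT((531.9,42.4,np.radians(8.14))); t=T([(-8,-50,60)])[0]; plan([t[0],t[1],120],-171.86)
```

```text
t11.28 pos [ 593.5 -181.9  170.2] yaw(toolx) 175.6 tilt z [ 0.011 -0.001 -1.   ] F [-0.  -0.3 -2.7] w 10.2 j [-0.04  0.42 -0.1   0.   -1.04 -1.61]
-> [531.1  -8.2 120. ] before-turn tool t [ 74.  167.9  46.7]  after-turn tool t [ 35.3 180.   46.9] rv [ 1.000e-02  2.600e-01 -1.262e+01]
```

View pics/m.png

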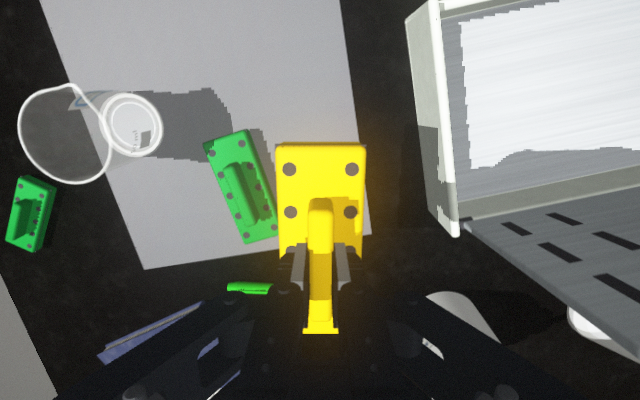

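Yellow was lifted level, with a 10.2 mm grip. I'll take it to the tub, moving in x first so it stays clear of the standing flap.

Emit:
{"name": "send_rows", "arguments": {"translation": [[0,0,0],[0,0,0],[31,4.4,0],[30,4.4,0],[-6,43,0]], "dr": [[0,0,-6.3],[0,0,-6.3],[0,0,0],[0,0,0],[0,0,0]], "grip": [0,0,0,0,0]}}

```text
clock: 11.95
position: [525.6, -139.2, 162.6]
ee_rot: [-0.068, 0.998, 0.0, -0.003]
contact_force: [0.8, 0.2, -1.6]
gripper_width: 10.3
```

Emit:
{"name": "send_rows", "arguments": {"translation": [[-6,43,0],[-6,43,0],[-6.6,43,0],[0,0,20],[0,0,25]], "dr": [[0,0,0],[0,0,0],[0,0,0],[0,0,0],[0,0,0]], "grip": [0,0,0,0,0]}}

```text
clock: 12.58
position: [528.1, -7.0, 118.0]
ee_rot: [-0.072, 0.997, 0.0, -0.001]
contact_force: [0.6, -0.5, -1.1]
gripper_width: 9.9
```

Run:
```python
from h import *
st(); im=save('wrist','n.png')
T=tubT((531.9,42.4,np.radians(8.14))); t=T([(-8,-50,60)])[0]; plan([t[0],t[1],37],-171.86)
```

```text
t12.57 pos [528.1  -7.  118. ] yaw(toolx) -171.8 tilt z [-0.002  0.    -1.   ] F [ 0.6 -0.5 -1.1] w 9.9 j [ 0.29  0.34 -0.38 -0.   -0.85 -1.72]
-> [531.1  -8.2  37. ] before-turn tool t [-6.3 -1.3 77.1]  after-turn tool t [-5.6 -1.3 77.2] rv [ 0.03 -0.58 -0.05]
```

View pics/n.png

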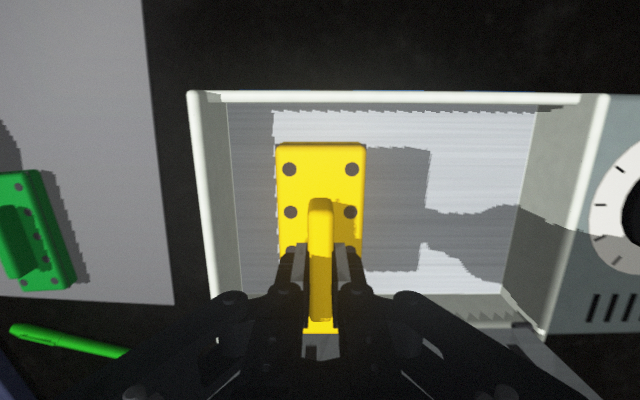

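The cassette is centred over the left part of the tub and clear of the walls. I'll lower it.

Emit:
{"name": "send_rows", "arguments": {"translation": [[-2,-1.3,25],[-2,0,25],[0,0,18],[0,0,6],[0,0,0]], "dr": [[0,0,0],[0,0,0],[0,0,0],[0,0,0],[0,0,0]], "grip": [0,0,0,0,0]}}

```text
clock: 13.25
position: [532.9, -8.6, 45.4]
ee_rot: [-0.071, 0.997, -0.0, -0.001]
contact_force: [0.0, -0.6, -1.2]
gripper_width: 10.2
```

Run:
```python
from h import *
st()
```

```text
t13.25 pos [532.9  -8.6  45.4] yaw(toolx) -171.9 tilt z [-0.002 -0.    -1.   ] F [ 0.  -0.6 -1.2] w 10.2 j [ 0.29  0.44 -0.44  0.   -0.68 -1.72]
```

Emit:
{"name": "send_rows", "arguments": {"translation": [[0,0,5],[0,0,4],[0,0,0],[0,0,0],[0,0,0]], "dr": [[0,0,0],[0,0,0],[0,0,0],[0,0,0],[0,0,0]], "grip": [0,0,0,0,0]}}

```text
clock: 13.88
position: [533.5, -8.4, 37.0]
ee_rot: [-0.071, 0.997, 0.0, 0.0]
contact_force: [0.4, 0.8, -1.5]
gripper_width: 10.4
```

Run:
```python
from h import *
st()
```

```text
t13.88 pos [533.5  -8.4  37. ] yaw(toolx) -171.9 tilt z [ 0.  0. -1.] F [ 0.4  0.8 -1.5] w 10.4 j [ 0.29  0.46 -0.45  0.   -0.66 -1.72]
```

Still about 1 mm off the floor. I'll go down a little more, release and rise.

Emit:
{"name": "send_rows", "arguments": {"translation": [[0,0,1.5],[0,0,0],[0,0,0],[0,0,0],[0,0,-20]], "dr": [[0,0,0],[0,0,0],[0,0,0],[0,0,0],[0,0,0]], "grip": [0,0,36,36,36]}}

```text
clock: 14.5
position: [532.2, -8.7, 54.1]
ee_rot: [-0.071, 0.997, -0.0, -0.002]
contact_force: [1.0, -1.0, -0.5]
gripper_width: 36.0
```

Emit:
{"name": "send_rows", "arguments": {"translation": [[0,0,-50],[0,0,-50],[0,0,-50],[0,0,-40],[0,0,0]], "dr": [[0,0,0],[0,0,0],[0,0,0],[0,0,0],[0,0,0]], "grip": [36,36,36,36,36]}}

```text
clock: 15.12
position: [535.2, -8.2, 249.2]
ee_rot: [-0.071, 0.997, 0.001, 0.004]
contact_force: [0.5, -0.5, -0.7]
gripper_width: 36.1
```

Run:
```python
from h import *
st(); im=save('wrist','o.png')
plan([490,-215,260],-171.86)
print(arm.place_of('cassette_yellow','wrist')[:1])
x,f=fitcas(im,arm.camera_info('wrist'),'yellow',(532,-8,8),12); print(x,f)
```

```text
t15.12 pos [535.2  -8.2 249.2] yaw(toolx) -171.8 tilt z [ 0.008  0.002 -1.   ] F [ 0.5 -0.5 -0.7] w 36.1 j [ 0.29  0.21 -0.19  0.   -1.16 -1.72]
-> [ 490 -215  260] before-turn tool t [  72.6 -198.5  -13.8]  after-turn tool t [  72.6 -198.5  -13.4] rv [ 0.05  0.19 -0.01]
[{'xyz': [533.1, -8.8, 8.7], 'confidence': 0.95}]
[528.61284461  -8.15005106   8.2844751 ] 0.0684218192411332
```

View pics/o.png

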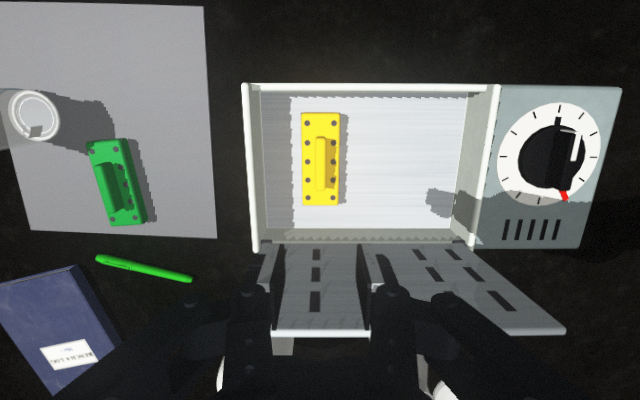

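Yellow lies flat on the floor at (320,158). Green is fully visible at (118,180), so I'll fit it now.

Run:
```python
from h import *
im=save('wrist','p.png'); x,f=fitcas(im,arm.camera_info('wrist'),'green',(600,-257,12),3); print(x,f); st()
plan([x[0]-35,x[1],150],x[2]-180);plan([x[0],x[1],26],x[2]-180)
```

```text
[ 599.72762346 -256.21990741   13.43856096] 0.11414889772316589
t15.28 pos [532.6  -8.5 244.1] yaw(toolx) -171.9 tilt z [-0.002  0.    -1.   ] F [-1.3  0.6 -0.4] w 36.0 j [ 0.29  0.22 -0.2  -0.   -1.16 -1.72]
-> [ 564.7 -256.2  150. ] before-turn tool t [   2.9 -249.8   94.1]  after-turn tool t [  26.3 -248.4   94.1] rv [ 0.03 -0.13 -5.32]
-> [ 599.7 -256.2   26. ] before-turn tool t [ -32.  -254.8  218. ]  after-turn tool t [  -7.8 -256.5  218.1] rv [ 0.03 -0.13 -5.32]
```

Emit:
{"name": "send_rows", "arguments": {"translation": [[0,0,0],[5,-50,0],[5,-50,10],[5,-50,20],[5,-50,20]], "dr": [[0,0,-5.3],[0,0,0],[0,0,0],[0,0,0],[0,0,0]], "grip": [40,40,40,40,40]}}

```text
clock: 15.9
position: [559.7, -209.0, 192.8]
ee_rot: [-0.117, 0.993, 0.0, -0.002]
contact_force: [0.7, 0.5, -0.7]
gripper_width: 40.1
```

Emit:
{"name": "send_rows", "arguments": {"translation": [[6,-48,20],[0,0,20],[0,0,0],[0,0,0],[0,0,0]], "dr": [[0,0,0],[0,0,0],[0,0,0],[0,0,0],[0,0,0]], "grip": [40,40,40,40,40]}}

```text
clock: 16.52
position: [566.3, -255.2, 156.4]
ee_rot: [-0.118, 0.993, -0.0, 0.001]
contact_force: [0.1, 0.4, -0.4]
gripper_width: 40.0
```

Run:
```python
from h import *
im=save('wrist','q.png'); info=arm.camera_info('wrist'); x,f=fitcas(im,info,'green',(600,-257,13),3); print(x,f); st()
plan([x[0],x[1],26],x[2]-180)
for con in cv2.findContours(sil(x,info,3,1),0,1)[0]: cv2.drawContours(im,[con],-1,(255,0,255),1)
cv2.imwrite('pics/q2.png',im)
```

```text
[ 600.57490168 -255.93918377   12.49448607] 0.11438578734285106
t16.57 pos [ 566.3 -255.2  156.4] yaw(toolx) -166.5 tilt z [ 0.002 -0.    -1.   ] F [-0.8  0.1  0.4] w 39.6 j [-0.16  0.44 -0.11  0.   -1.02 -1.17]
-> [ 600.6 -255.9   26. ] before-turn tool t [-32.9  -8.6 130.5]  after-turn tool t [-33.3  -8.2 130.4] rv [-0.05  0.09  1.02]
```

View pics/q2.png

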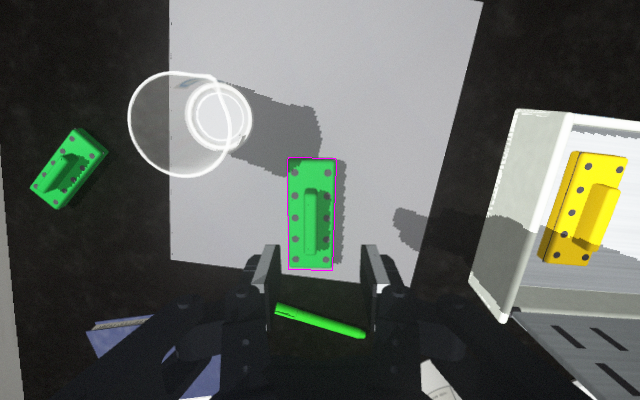

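The silhouette of the 110 mm model fits the green cassette at (312,214), so it is the right size. I'll descend and grasp it.

Emit:
{"name": "send_rows", "arguments": {"translation": [[-17,-4,30],[-16.3,-4,35],[0,0,35],[0,0,22],[0,0,7]], "dr": [[0,0,0.8],[0,0,0],[0,0,0],[0,0,0],[0,0,0]], "grip": [40,40,40,40,40]}}

```text
clock: 17.2
position: [599.5, -255.4, 25.3]
ee_rot: [-0.11, 0.994, 0.0, -0.001]
contact_force: [-0.2, 0.3, -0.0]
gripper_width: 40.2
```

Run:
```python
from h import *
st(); save('wrist','r.png')
plan([600.6,-255.9,26.5],-167)
```

```text
t17.20 pos [ 599.5 -255.4   25.3] yaw(toolx) -167.3 tilt z [-0.002  0.    -1.   ] F [-0.2  0.3 -0. ] w 40.2 j [-0.16  0.63 -0.15 -0.   -0.8  -1.19]
-> [ 600.6 -255.9   26.5] before-turn tool t [-0.8 -0.6 -1.1]  after-turn tool t [-0.8 -0.6 -1.1] rv [ 0.03 -0.08 -0.33]
```

View pics/r.png

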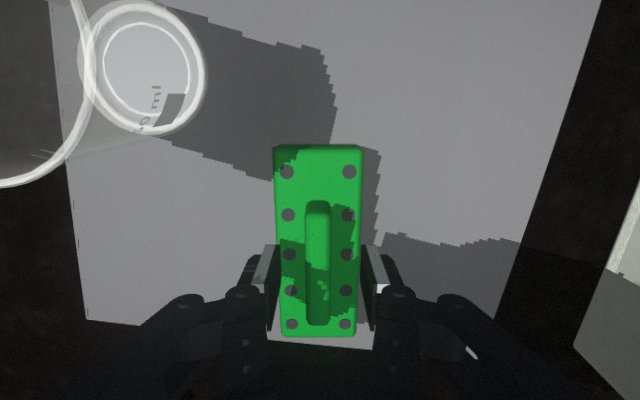

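The green rib (318,262) is between the jaws. I'll close and lift.

Emit:
{"name": "send_rows", "arguments": {"translation": [[0,0,-1],[0,0,0],[0,0,0],[0,0,-30],[0,0,-50]], "dr": [[0,0,0],[0,0,0],[0,0,0],[0,0,0],[0,0,0]], "grip": [0,0,0,0,0]}}

```text
clock: 17.88
position: [598.1, -255.4, 105.8]
ee_rot: [-0.11, 0.994, 0.001, -0.003]
contact_force: [0.3, -0.7, -1.7]
gripper_width: 10.4
```

Emit:
{"name": "send_rows", "arguments": {"translation": [[0,0,-50],[0,0,0],[0,0,0],[0,0,0],[0,0,0]], "dr": [[0,0,4.8],[0,0,0],[0,0,0],[0,0,0],[0,0,0]], "grip": [0,0,0,0,0]}}

```text
clock: 18.5
position: [599.3, -255.8, 155.6]
ee_rot: [-0.068, 0.998, 0.0, -0.001]
contact_force: [-0.4, -0.0, -1.1]
gripper_width: 10.0
```

Run:
```python
from h import *
st(); save('wrist','s.png'); print(arm.place_of('cassette_yellow','top')[:1])
T=tubT((531.9,42.4,np.radians(8.14))); t=T([(-8,40,60)])[0]; plan([t[0],-256,150],-171.86); plan([t[0],t[1],120],-171.86)
```

```text
t18.50 pos [ 599.3 -255.8  155.6] yaw(toolx) -172.2 tilt z [-0.003  0.001 -1.   ] F [-0.4 -0.  -1.1] w 10.0 j [-0.16  0.49 -0.02 -0.   -1.06 -1.28]
[{'xyz': [589.2, -185.0, 2.2], 'confidence': 0.82}]
-> [ 518.3 -256.   150. ] before-turn tool t [80.6 11.   6.4]  after-turn tool t [80.5 11.4  6.3] rv [ 0.03 -0.1  -0.3 ]
-> [518.3  80.9 120. ] before-turn tool t [ 34.6 344.7  36.5]  after-turn tool t [ 32.8 344.9  36.3] rv [ 0.03 -0.1  -0.3 ]
```

View pics/s.png

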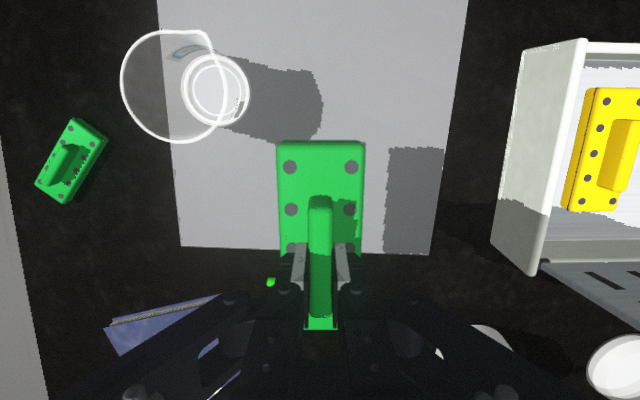

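Green is gripped and level. I'll carry it to the tub, x first.

Emit:
{"name": "send_rows", "arguments": {"translation": [[40,5.7,0],[40.5,5.7,0],[-8,55.6,0],[-8,55.6,0],[-8,55.6,0]], "dr": [[0,0,-0.3],[0,0,0],[0,0,0],[0,0,0],[0,0,0]], "grip": [0,0,0,0,0]}}

```text
clock: 19.23
position: [518.7, -86.0, 157.4]
ee_rot: [-0.071, 0.998, -0.0, 0.0]
contact_force: [1.0, -0.5, -1.7]
gripper_width: 10.4
```

Emit:
{"name": "send_rows", "arguments": {"translation": [[-8,55.6,0],[-8,55.6,0],[-7.7,55.5,0],[0,0,15],[0,0,0]], "dr": [[0,0,0],[0,0,0],[0,0,0],[0,0,0],[0,0,0]], "grip": [0,0,0,0,0]}}

```text
clock: 19.85
position: [517.4, 80.8, 140.9]
ee_rot: [-0.071, 0.997, -0.001, -0.002]
contact_force: [-0.5, -0.7, -1.0]
gripper_width: 10.4
```

Run:
```python
from h import *
st(); save('wrist','t.png')
T=tubT((531.9,42.4,np.radians(8.14))); t=T([(-8,40,60)])[0]; plan([t[0],t[1],36],-171.86)
```

```text
t19.85 pos [517.4  80.8 140.9] yaw(toolx) -171.8 tilt z [-0.004 -0.001 -1.   ] F [-0.5 -0.7 -1. ] w 10.4 j [ 0.46  0.3  -0.36 -0.   -0.91 -1.89]
-> [518.3  80.9  36. ] before-turn tool t [ -0.6   0.6 105.6]  after-turn tool t [ -0.3   0.5 105.6] rv [-0.05 -0.13 -0.02]
```

View pics/t.png

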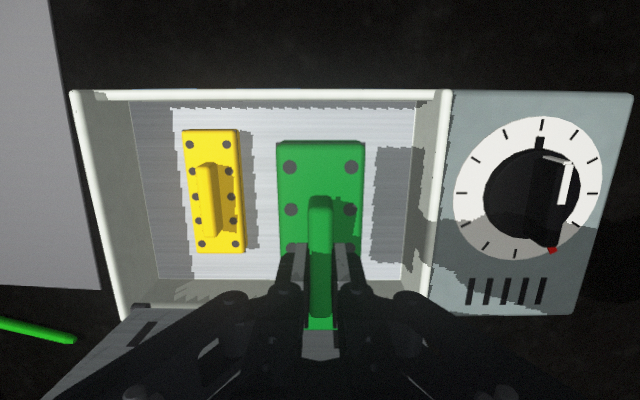

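Emit:
{"name": "send_rows", "arguments": {"translation": [[0,0,30],[0,0,30],[0,0,25],[0,0,13],[0,0,4]], "dr": [[0,0,0],[0,0,0],[0,0,0],[0,0,0],[0,0,0]], "grip": [0,0,0,0,0]}}

```text
clock: 20.52
position: [518.9, 80.2, 40.1]
ee_rot: [-0.07, 0.998, -0.0, -0.0]
contact_force: [0.1, -0.2, -1.1]
gripper_width: 10.3
```

Emit:
{"name": "send_rows", "arguments": {"translation": [[0,0,3],[0,0,0],[0,0,0],[0,0,0],[0,0,0]], "dr": [[0,0,0],[0,0,0],[0,0,0],[0,0,0],[0,0,0]], "grip": [0,0,0,0,0]}}

```text
clock: 21.15
position: [519.4, 81.2, 38.2]
ee_rot: [-0.071, 0.997, 0.0, 0.001]
contact_force: [-0.6, -1.1, 6.0]
gripper_width: 9.9
```

The floor reaction is 6 N, so it has touched down. Release and rise.

Emit:
{"name": "send_rows", "arguments": {"translation": [[0,0,0],[0,0,0],[0,0,0],[0,0,-30],[0,0,-50]], "dr": [[0,0,0],[0,0,0],[0,0,0],[0,0,0],[0,0,0]], "grip": [36,36,36,36,36]}}

```text
clock: 21.78
position: [517.3, 80.5, 116.3]
ee_rot: [-0.071, 0.997, -0.001, -0.003]
contact_force: [1.2, 1.4, -0.6]
gripper_width: 36.0
```

Emit:
{"name": "send_rows", "arguments": {"translation": [[0,0,-50],[0,0,-50],[0,0,-40],[0,0,0],[0,0,0]], "dr": [[0,0,0],[0,0,0],[0,0,0],[0,0,0],[0,0,0]], "grip": [36,36,36,36,36]}}

```text
clock: 22.4
position: [517.9, 80.9, 256.3]
ee_rot: [-0.071, 0.997, 0.0, -0.001]
contact_force: [0.5, 1.0, 0.3]
gripper_width: 36.2
```

Run:
```python
from h import *
st(); save('wrist','u.png'); save('top','u_t.png',(190,150,470,270),2.8)
T=tubT((531.9,42.4,np.radians(8.14)));print(T(fl(1.55,152,23)))
```

```text
t22.40 pos [517.9  80.9 256.3] yaw(toolx) -171.9 tilt z [-0.002 -0.    -1.   ] F [0.5 1.  0.3] w 36.2 j [ 0.46  0.2  -0.19 -0.   -1.18 -1.89]
[[635.67801318  57.24372406 211.4454132 ]]
```

View pics/u.png

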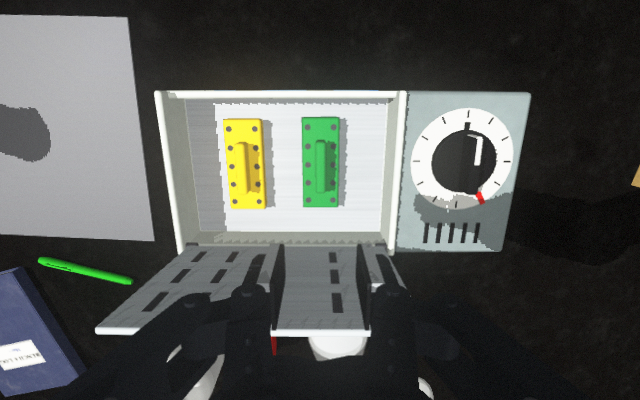

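View pics/u_t.png

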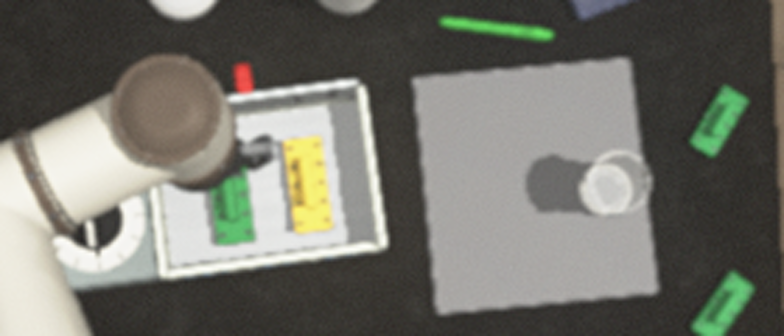

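Yellow (244,163) and green (320,163) lie flat side by side, and the top view agrees. Next I'll re-grasp the lug behind the flap.

Run:
```python
from h import *
plan([635,57.3,300],-171.86)
```

```text
-> [635.   57.3 300. ] before-turn tool t [-112.5  -39.8  -44.7]  after-turn tool t [-112.7  -39.8  -44.4] rv [-0.04 -0.19 -0.01]
```

Emit:
{"name": "send_rows", "arguments": {"translation": [[0,0,-44],[-37.5,-13.3,0],[-37.5,-13.3,0],[-37.7,-13.2,0],[0,0,0]], "dr": [[0,0,0],[0,0,0],[0,0,0],[0,0,0],[0,0,0]], "grip": [36,36,36,36,36]}}

```text
clock: 23.12
position: [637.2, 56.9, 297.4]
ee_rot: [-0.07, 0.998, -0.001, -0.003]
contact_force: [0.1, 0.6, 0.0]
gripper_width: 35.9
```

Run:
```python
from h import *
st(); save('wrist','v.png',(200,150,480,400),2)
plan([635,57.3,202],-171.86)
```

```text
t23.12 pos [637.2  56.9 297.4] yaw(toolx) -172.0 tilt z [-0.005 -0.002 -1.   ] F [0.1 0.6 0. ] w 35.9 j [ 0.34  0.38  0.16 -0.   -1.36 -1.77]
-> [635.   57.3 202. ] before-turn tool t [ 0.5  0.3 96.2]  after-turn tool t [ 1.   0.2 96.2] rv [-0.03 -0.29 -0.07]
```

View pics/v.png

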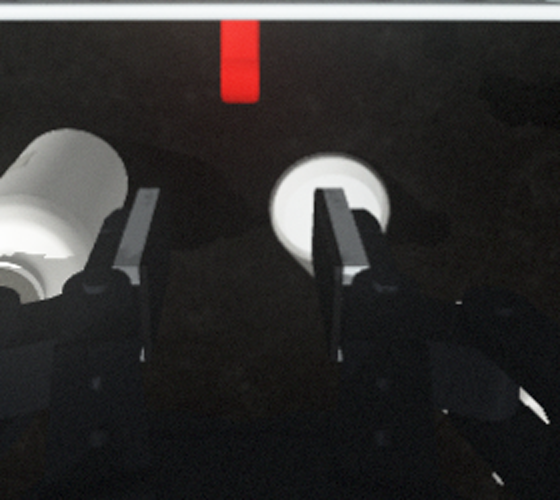

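Emit:
{"name": "send_rows", "arguments": {"translation": [[0.5,0,35],[0,0,35],[0,0,25],[0,0,0],[0,0,0]], "dr": [[0,0,0],[0,0,0],[0,0,0],[0,0,0],[0,0,0]], "grip": [36,36,36,36,36]}}

```text
clock: 23.8
position: [635.6, 57.7, 207.7]
ee_rot: [-0.071, 0.997, -0.0, 0.001]
contact_force: [1.0, -0.3, 0.3]
gripper_width: 36.0
```

Emit:
{"name": "send_rows", "arguments": {"translation": [[0,0,0],[0,0,0],[0,0,0],[0,0,0],[0,0,0]], "dr": [[0,0,0],[0,0,0],[0,0,0],[0,0,0],[0,0,0]], "grip": [0,0,0,0,0]}}

```text
clock: 24.42
position: [636.1, 56.5, 208.3]
ee_rot: [-0.071, 0.997, -0.001, 0.001]
contact_force: [-0.7, -5.6, 6.5]
gripper_width: 11.5
```

Run:
```python
from h import *
st(); save('wrist','w.png',(200,150,480,400),2)
p=np.linspace(1.70,.150,15); x=153.7*np.cos(p); z=153.7*np.sin(p)
print(np.c_[np.diff(x),0*np.diff(x),-np.diff(z)].round(1).tolist())
```

```text
t24.43 pos [636.1  56.5 208.3] yaw(toolx) -171.9 tilt z [ 0.003 -0.001 -1.   ] F [-0.7 -5.6  6.5] w 11.5 j [ 0.34  0.42  0.01  0.   -1.15 -1.77]
[[17.0, 0.0, -1.3], [17.0, 0.0, 0.6], [16.8, 0.0, 2.5], [16.4, 0.0, 4.3], [15.9, 0.0, 6.1], [15.1, 0.0, 7.8], [14.1, 0.0, 9.5], [13.0, 0.0, 11.0], [11.7, 0.0, 12.3], [10.3, 0.0, 13.6], [8.7, 0.0, 14.6], [7.0, 0.0, 15.5], [5.3, 0.0, 16.2], [3.5, 0.0, 16.7]]
```

View pics/w.png

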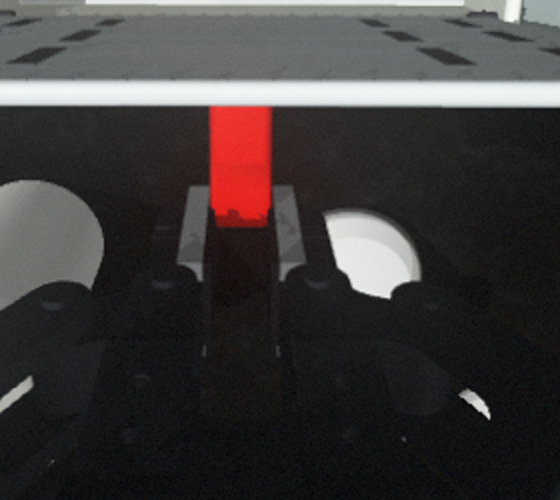

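The grip is on the very fingertips (z 208, lug centre about 210). I'll reopen, go 8 mm lower and close again.

Emit:
{"name": "send_rows", "arguments": {"translation": [[0,0,0],[0,0,4],[0,0,4],[0,0,0],[0,0,0]], "dr": [[0,0,0],[0,0,0],[0,0,0],[0,0,0],[0,0,0]], "grip": [30,30,30,30,0]}}

```text
clock: 25.1
position: [635.4, 56.5, 198.2]
ee_rot: [-0.071, 0.997, -0.001, -0.0]
contact_force: [3.2, -19.7, 3.5]
gripper_width: 13.2
```

Emit:
{"name": "send_rows", "arguments": {"translation": [[0,0,0],[0,0,0],[0,0,0],[17,0,-1.3],[17,0,0.6]], "dr": [[0,0,0],[0,0,0],[0,0,0],[0,0,0],[0,0,0]], "grip": [0,0,0,0,0]}}

```text
clock: 25.72
position: [603.5, 51.9, 199.1]
ee_rot: [-0.071, 0.997, -0.0, 0.002]
contact_force: [7.1, -5.1, -5.4]
gripper_width: 12.6
```

Run:
```python
from h import *
st(); save('wrist','x.png',(200,150,480,400),2)
```

```text
t25.73 pos [603.5  51.9 199.1] yaw(toolx) -171.9 tilt z [ 0.005 -0.    -1.   ] F [ 7.1 -5.1 -5.4] w 12.6 j [ 0.35  0.37 -0.09  0.   -1.1  -1.78]
```

View pics/x.png

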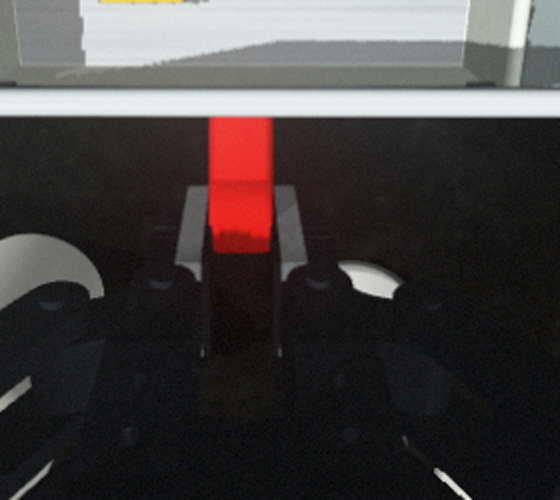

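The flap follows. Continuing the arc.

Emit:
{"name": "send_rows", "arguments": {"translation": [[16.8,0,2.5],[16.4,0,4.3],[15.9,0,6.1],[15.1,0,7.8],[14.1,0,9.5]], "dr": [[0,0,0],[0,0,0],[0,0,0],[0,0,0],[0,0,0]], "grip": [0,0,0,0,0]}}

```text
clock: 26.4
position: [526.7, 41.0, 171.9]
ee_rot: [-0.071, 0.997, -0.0, 0.004]
contact_force: [0.7, -5.9, 7.2]
gripper_width: 12.6
```

Emit:
{"name": "send_rows", "arguments": {"translation": [[13,0,11],[11.7,0,12.3],[10.3,0,13.6],[8.7,0,14.6],[7,0,15.5]], "dr": [[0,0,0],[0,0,0],[0,0,0],[0,0,0],[0,0,0]], "grip": [0,0,0,0,0]}}

```text
clock: 27.02
position: [472.2, 33.3, 102.5]
ee_rot: [-0.071, 0.997, -0.001, -0.001]
contact_force: [-6.5, -6.5, 6.8]
gripper_width: 12.5
```

Run:
```python
from h import *
st()
T=tubT((531.9,42.4,np.radians(8.14)));
for th in (.3,.2,.1,0): print(th,T(fl(th,152,23)).round(1))
```

```text
t27.02 pos [472.2  33.3 102.5] yaw(toolx) -171.9 tilt z [-0.002 -0.001 -1.   ] F [-6.5 -6.5  6.8] w 12.5 j [ 0.41  0.28 -0.53  0.   -0.77 -1.84]
0.3 [[479.   34.8 125.9]]
0.2 [[473.1  34.  111.7]]
0.1 [[468.6  33.3  97.1]]
0 [[465.6  32.9  82. ]]
```

Emit:
{"name": "send_rows", "arguments": {"translation": [[3.5,0,14],[2,0,12],[0,0,6],[0,0,2],[0,0,0]], "dr": [[0,0,0],[0,0,0],[0,0,0],[0,0,0],[0,0,0]], "grip": [0,0,0,0,0]}}

```text
clock: 27.65
position: [463.2, 31.9, 70.3]
ee_rot: [-0.07, 0.997, -0.001, -0.005]
contact_force: [-20.5, -1.6, 33.7]
gripper_width: 12.1
```

Run:
```python
from h import *
st()
```

```text
t27.65 pos [463.2  31.9  70.3] yaw(toolx) -171.9 tilt z [-0.01  -0.003 -1.   ] F [-20.5  -1.6  33.7] w 12.1 j [ 0.42  0.32 -0.58 -0.   -0.69 -1.85]
```

It is pressing at 34 N, so the flap is on its stop. I'll release, rise and check.

Emit:
{"name": "send_rows", "arguments": {"translation": [[0,0,-2],[0,0,0],[0,0,0],[0,0,-30],[0,0,-50]], "dr": [[0,0,0],[0,0,0],[0,0,0],[0,0,0],[0,0,0]], "grip": [0,36,36,36,36]}}

```text
clock: 28.28
position: [468.0, 33.7, 149.3]
ee_rot: [-0.071, 0.997, -0.0, -0.002]
contact_force: [1.9, 0.2, 0.2]
gripper_width: 36.2
```

Emit:
{"name": "send_rows", "arguments": {"translation": [[22,0,-50],[22,0,-50],[0,0,-40],[0,0,0],[0,0,0]], "dr": [[0,0,0],[0,0,0],[0,0,0],[0,0,0],[0,0,0]], "grip": [36,60,85,85,85]}}

```text
clock: 28.9
position: [424.8, 27.6, 289.1]
ee_rot: [-0.071, 0.997, 0.0, -0.0]
contact_force: [-0.5, -0.2, -1.2]
gripper_width: 85.0
```

Run:
```python
from h import *
st(); im=save('wrist','y.png'); info=arm.camera_info('wrist')
T=tubT((531.9,42.4,np.radians(8.14)))
a=np.linspace(0,6.28,40)
for th,col in((0,(0,255,0)),(.06,(255,0,255))):
  for q in ([fl(th,164,3,-116),fl(th,164,3,116),fl(th,0,3,116),fl(th,0,3,-116)],[fl(th,152+12*np.cos(t),23+12*np.sin(t),7) for t in a]):
    cv2.polylines(im,[np.int32(8*w2pix('wrist',T(q),info))],True,col,1,cv2.LINE_AA,3)
cv2.imwrite('pics/y2.png',cv2.resize(im[130:300,180:500],None,fx=2.4,fy=2.4,interpolation=cv2.INTER_CUBIC))
```

```text
t28.90 pos [424.8  27.6 289.1] yaw(toolx) -171.9 tilt z [-0.001  0.    -1.   ] F [-0.5 -0.2 -1.2] w 85.0 j [ 0.45 -0.01 -0.34 -0.   -1.24 -1.88]
```

View pics/y2.png

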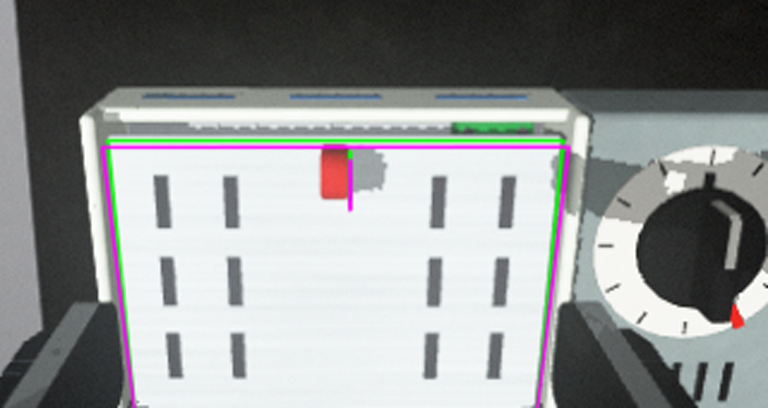

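View pics/y.png

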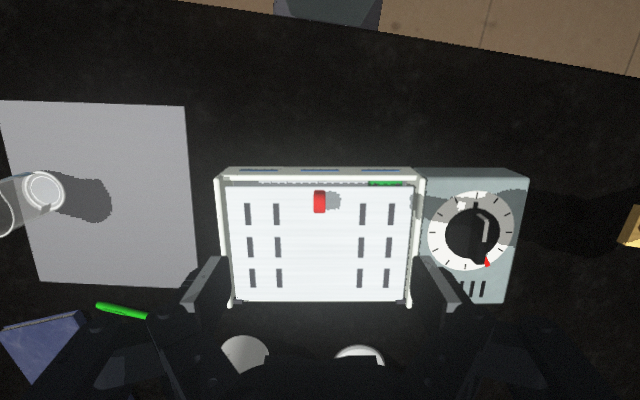

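The flap edge lies on the modelled 0 rad line, so it is down. But a strip of green now shows in the front gap at (385,183), so the green cassette has probably been knocked towards +y. I'll check it from lower down.

Run:
```python
from h import *
plan([365,80,190],-171.86)
```

```text
-> [365  80 190] before-turn tool t [51.3 60.4 98.7]  after-turn tool t [51.5 60.4 98.5] rv [-0.   -0.14 -0.  ]
```

Emit:
{"name": "send_rows", "arguments": {"translation": [[17,20,33],[17,20,33],[17,20,32],[0,0,0],[0,0,0]], "dr": [[0,0,0],[0,0,0],[0,0,0],[0,0,0],[0,0,0]], "grip": [85,85,85,85,85]}}

```text
clock: 29.58
position: [366.9, 79.8, 192.1]
ee_rot: [-0.071, 0.997, -0.0, 0.0]
contact_force: [0.1, 0.0, 0.1]
gripper_width: 84.9
```

Run:
```python
from h import *
st(); im=save('wrist','z.png',(220,140,500,320),2.8); save('top','z_t.png',(190,170,340,270),5)
for c in('wrist','top'): print([(np.round(d['xyz']),round(d['confidence'],2)) for d in arm.place_of('cassette_green',c)])
```

```text
t29.57 pos [366.9  79.8 192.1] yaw(toolx) -171.8 tilt z [ 0.001 -0.001 -1.   ] F [0.1 0.  0.1] w 84.9 j [ 0.65 -0.02 -0.61  0.   -0.98 -2.08]
[(array([469.,  35.,  79.]), 0.51)]
[(array([ 391., -495.,    2.]), 0.81)]
```

View pics/z.png

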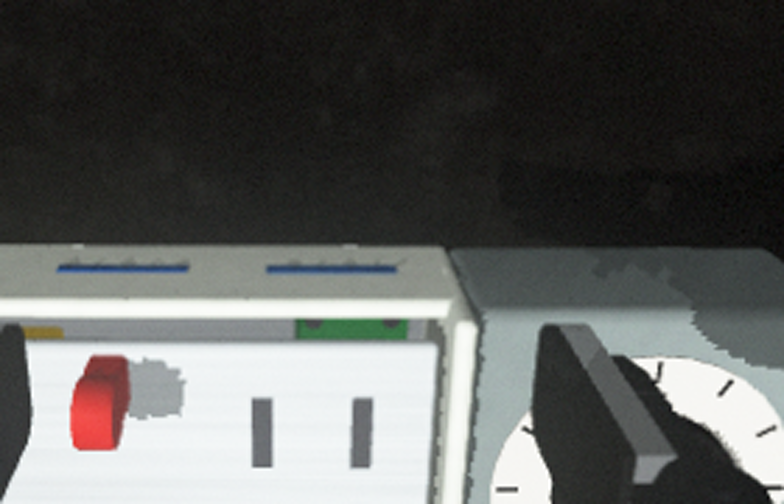

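View pics/z_t.png

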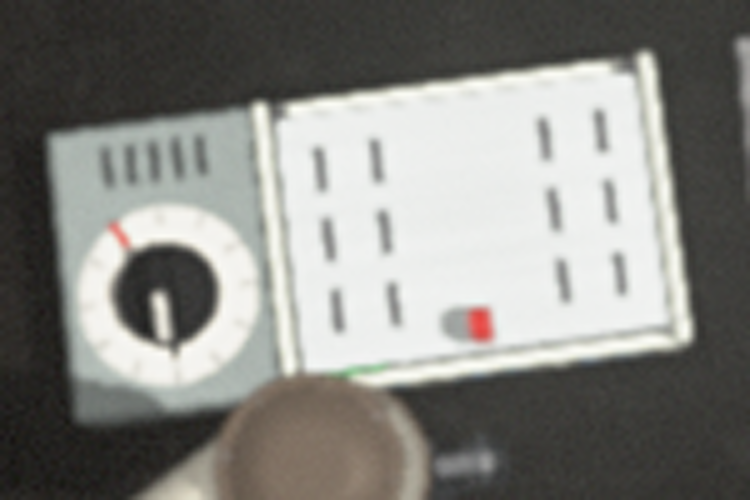

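Run:
```python
from h import *
info=arm.camera_info('wrist')
W=pix2w('wrist',[(325.7,258),(365.4,258),(332,255.5),(361.5,255.5),(325.7,254),(222,259),(242,259)],30,info)
a=np.radians(8.14); Ri=np.array([[np.cos(a),np.sin(a)],[-np.sin(a),np.cos(a)]])
print(((W[:,:2]-[531.9,42.4])@Ri.T).round(1))
plan([532,-359,250],-171.86)
```

```text
[[-67.5  66.8]
 [-67.4 110. ]
 [-70.6  73.6]
 [-70.5 105.6]
 [-72.4  66.7]
 [-66.3 -46.4]
 [-66.4 -24.5]]
-> [ 532 -359  250] before-turn tool t [-101.8 -457.5  -57.6]  after-turn tool t [-101.3 -457.6  -57.5] rv [ 0.04  0.09 -0.05]
```

Green lies flat with its front edge square, both front rivets visible and 43 mm of width measured. Its centre is near tub y = +88 mm, inside the ±108 limit, and yellow is still in place. I'll leave them and go to the beaker.

Run:
```python
from h import *
plan([480,-357,260],-171.86)
```

```text
-> [ 480 -357  260] before-turn tool t [ -50.6 -448.2  -67.7]  after-turn tool t [ -50.1 -448.2  -67.5] rv [ 0.04  0.09 -0.05]
```

Emit:
{"name": "send_rows", "arguments": {"translation": [[-5,-40,-30],[-6,-55,-20],[-6,-56,-17],[-6,-56,0],[-6,-56,0]], "dr": [[0,0,0],[0,0,0],[0,0,0],[0,0,0],[0,0,0]], "grip": [85,85,85,85,85]}}

```text
clock: 30.4
position: [432.7, -179.2, 259.8]
ee_rot: [-0.07, 0.998, -0.0, 0.001]
contact_force: [1.6, 2.0, -0.3]
gripper_width: 85.3
```

Emit:
{"name": "send_rows", "arguments": {"translation": [[-7,-60,0],[-7,-60,0],[-7,-60,0],[0,-5,0],[0,0,0]], "dr": [[0,0,0],[0,0,0],[0,0,0],[0,0,0],[0,0,0]], "grip": [85,85,85,85,85]}}

```text
clock: 31.02
position: [478.6, -357.4, 258.5]
ee_rot: [-0.07, 0.998, 0.0, -0.0]
contact_force: [-0.2, 0.8, 0.7]
gripper_width: 84.9
```

Run:
```python
from h import *
st(); im=save('wrist','ba.png'); info=arm.camera_info('wrist')
for d in arm.place_of('beaker','wrist'): print(np.round(d['xyz'],1),d['confidence'])
a=np.linspace(0,6.29,60)
for z,r in((3,30),(93,34)):
    cv2.polylines(im,[np.int32(8*w2pix('wrist',[(532.5+r*np.cos(t),-358.5+r*np.sin(t),z) for t in a],info))],True,(255,0,255),1,cv2.LINE_AA,3)
cv2.imwrite('pics/ba2.png',cv2.resize(im[100:340,180:480],None,fx=2.5,fy=2.5,interpolation=cv2.INTER_CUBIC))
```

```text
t31.02 pos [ 478.6 -357.4  258.5] yaw(toolx) -172.0 tilt z [-0.001  0.    -1.   ] F [-0.2  0.8  0.7] w 84.9 j [-0.37  0.32 -0.02 -0.   -1.23 -1.06]
[ 531.7 -357.9    2.2] 0.67
```

View pics/ba2.png

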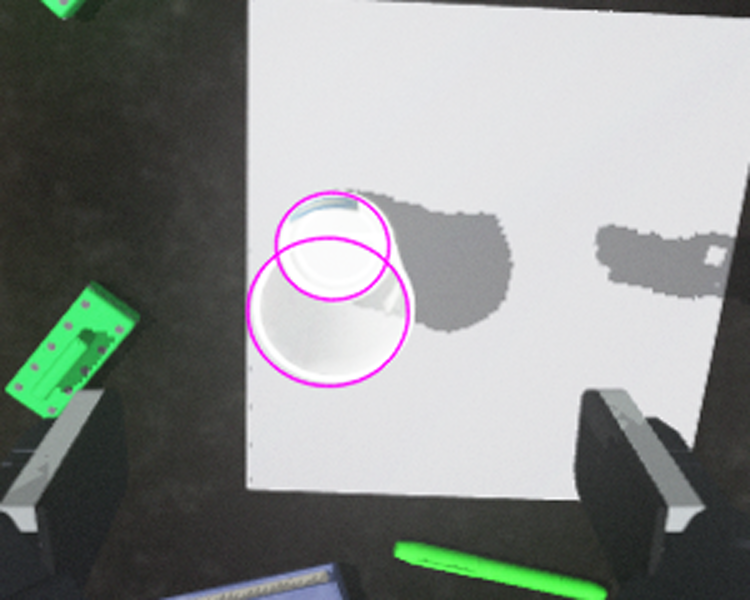

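The modelled base and rim circles at (532.5, -358.5) fit the beaker well. I'll move above it and descend.

Run:
```python
from h import *
plan([532.3,-358.5,42],-171.86)
```

```text
-> [ 532.3 -358.5   42. ] before-turn tool t [-52.6  -9.9 217.3]  after-turn tool t [-52.7  -9.9 217.3] rv [-0.    0.02  0.04]
```

Emit:
{"name": "send_rows", "arguments": {"translation": [[-26,-5,35],[-26.7,-4.9,40],[0,0,35],[0,0,0],[0,0,0]], "dr": [[0,0,0],[0,0,0],[0,0,0],[0,0,0],[0,0,0]], "grip": [85.4,85.4,85.4,85.4,85.4]}}

```text
clock: 31.75
position: [533.5, -359.0, 151.2]
ee_rot: [-0.072, 0.997, -0.001, 0.001]
contact_force: [-0.3, 0.4, 0.0]
gripper_width: 85.8
```

Run:
```python
from h import *
st(); im=save('wrist','bb.png'); plan([532.3,-358.5,42],-171.86)
```

```text
t31.75 pos [ 533.5 -359.   151.2] yaw(toolx) -171.8 tilt z [ 0.003 -0.002 -1.   ] F [-0.3  0.4  0. ] w 85.8 j [-0.34  0.48 -0.06  0.   -1.03 -1.09]
-> [ 532.3 -358.5   42. ] before-turn tool t [  1.6   1.3 109.7]  after-turn tool t [  1.2   1.  109.7] rv [-0.16  0.21  0.07]
```

View pics/bb.png

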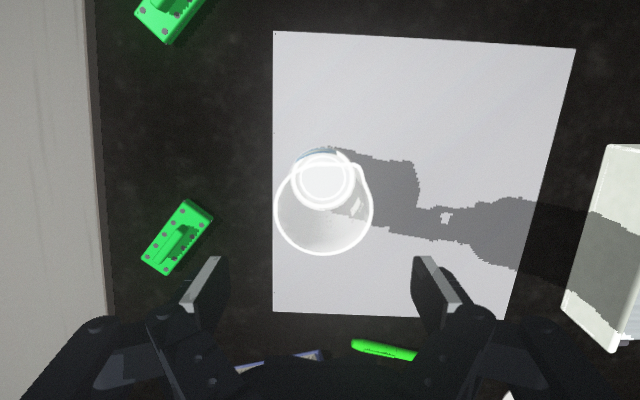

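The beaker rim (322,210) is centred between the fingers. Descending.

Emit:
{"name": "send_rows", "arguments": {"translation": [[0.5,0.5,30],[0,0,30],[0,0,25],[0,0,18],[0,0,6]], "dr": [[0,0,0],[0,0,0],[0,0,0],[0,0,0],[0,0,0]], "grip": [85.4,85.4,85.4,85.4,85.4]}}

```text
clock: 32.42
position: [532.2, -358.8, 40.0]
ee_rot: [-0.071, 0.997, -0.0, 0.0]
contact_force: [-0.9, -0.2, 0.6]
gripper_width: 85.1
```

Run:
```python
from h import *
st(); im=save('wrist','bc.png'); save('side','bc_s.png',(170,180,350,330),4)
```

```text
t32.42 pos [ 532.2 -358.8   40. ] yaw(toolx) -171.9 tilt z [ 0. -0. -1.] F [-0.9 -0.2  0.6] w 85.1 j [-0.34  0.59 -0.17  0.   -0.81 -1.09]
```

View pics/bc.png

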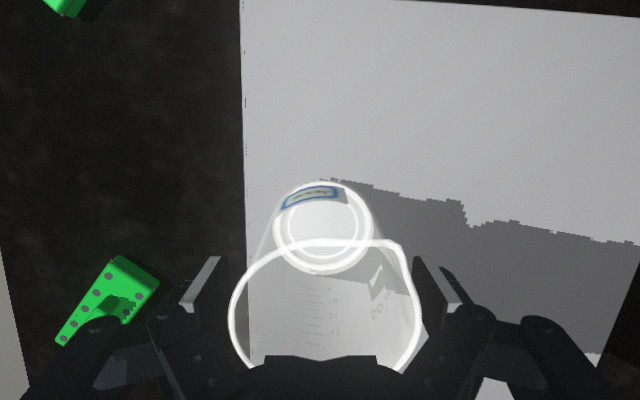

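View pics/bc_s.png

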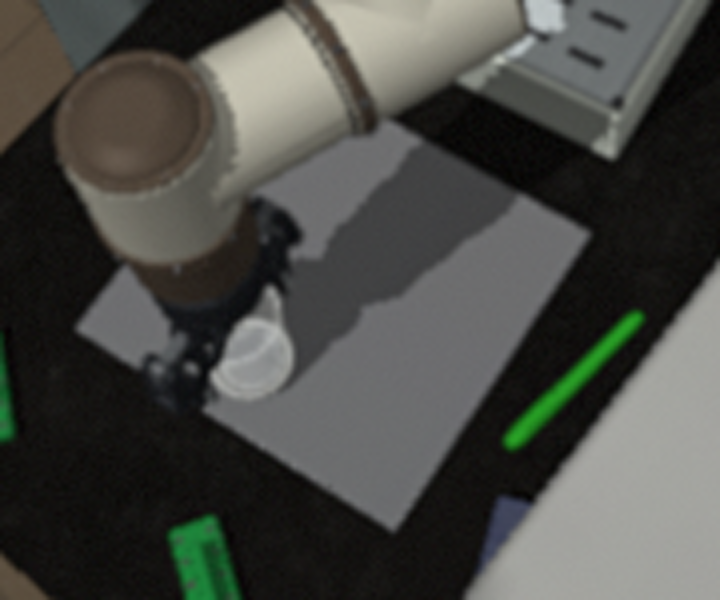

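Emit:
{"name": "send_rows", "arguments": {"translation": [[0,0,0],[0,0,0],[0,0,0],[0,0,0],[0,0,-10]], "dr": [[0,0,0],[0,0,0],[0,0,0],[0,0,0],[0,0,0]], "grip": [40,40,40,40,40]}}

```text
clock: 33.15
position: [531.4, -358.4, 49.5]
ee_rot: [-0.071, 0.997, 0.0, -0.001]
contact_force: [0.1, 0.7, -0.5]
gripper_width: 65.5
```

Run:
```python
from h import *
st(); im=save('wrist','bd.png')
```

```text
t33.15 pos [ 531.4 -358.4   49.5] yaw(toolx) -171.9 tilt z [-0.001  0.001 -1.   ] F [ 0.1  0.7 -0.5] w 65.5 j [-0.34  0.58 -0.16 -0.   -0.83 -1.09]
```

View pics/bd.png

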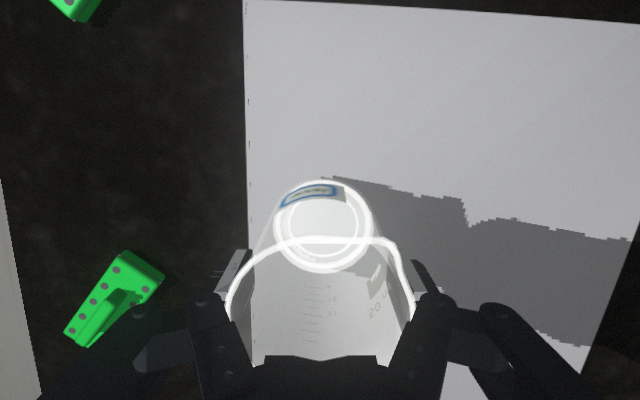

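The beaker is gripped at 65.5 mm and upright. I'll lift it and carry it to the flap.

Emit:
{"name": "send_rows", "arguments": {"translation": [[0,0,-30],[0,0,-40],[0,0,-40],[0,0,-30],[0,0,0]], "dr": [[0,0,0],[0,0,0],[0,0,0],[0,0,0],[0,0,0]], "grip": [40,40,40,40,40]}}

```text
clock: 33.83
position: [533.2, -359.5, 193.0]
ee_rot: [-0.071, 0.997, -0.002, 0.003]
contact_force: [0.5, -0.0, -1.3]
gripper_width: 64.9
```

Run:
```python
from h import *
st(); im=save('wrist','be.png')
T=tubT((531.9,42.4,np.radians(8.14))); t=T([(8,-10,60)])[0];plan([t[0],t[1],190],-171.86)
```

```text
t33.83 pos [ 533.2 -359.5  193. ] yaw(toolx) -171.9 tilt z [ 0.006 -0.003 -1.   ] F [ 0.5 -0.  -1.3] w 64.9 j [-0.34  0.44 -0.01  0.   -1.12 -1.09]
-> [541.2  33.6 190. ] before-turn tool t [-64.4 387.2   0.6]  after-turn tool t [-64.5 387.2   0.7] rv [-0.04  0.12 -0.02]
```

View pics/be.png

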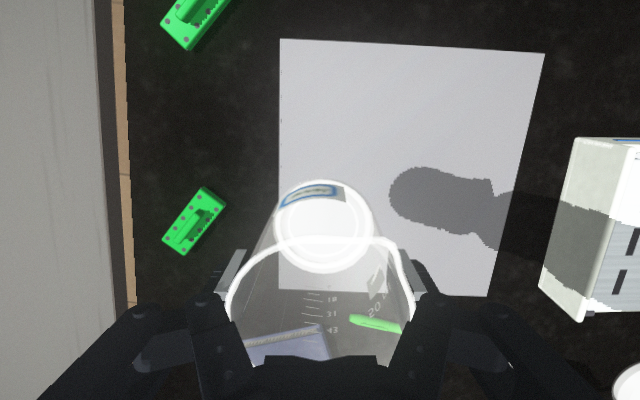

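The beaker is held steady, its picture unchanged relative to the gripper. I'll move it over the flap.

Emit:
{"name": "send_rows", "arguments": {"translation": [[-8,48,0],[-8,49,0],[-8,49,0],[-8,48,0],[-8,48,0]], "dr": [[0,0,0],[0,0,0],[0,0,0],[0,0,0],[0,0,0]], "grip": [40,40,40,40,40]}}

```text
clock: 34.5
position: [536.1, -112.0, 188.0]
ee_rot: [-0.071, 0.997, 0.0, -0.002]
contact_force: [0.9, -0.7, -0.1]
gripper_width: 65.4
```

Emit:
{"name": "send_rows", "arguments": {"translation": [[-8,49,0],[-8,49,0],[-8,47,0],[0,0,20],[0,0,20]], "dr": [[0,0,0],[0,0,0],[0,0,0],[0,0,0],[0,0,0]], "grip": [40,40,40,40,40]}}

```text
clock: 35.12
position: [539.4, 34.1, 147.7]
ee_rot: [-0.072, 0.997, -0.0, -0.001]
contact_force: [0.2, -0.8, -0.3]
gripper_width: 65.2
```

Run:
```python
from h import *
st(); im=save('wrist','bf.png')
T=tubT((531.9,42.4,np.radians(8.14))); t=T([(8,-10,60)])[0];plan([t[0],t[1],101],-171.86)
```

```text
t35.12 pos [539.4  34.1 147.7] yaw(toolx) -171.8 tilt z [-0.003 -0.    -1.   ] F [ 0.2 -0.8 -0.3] w 65.2 j [ 0.36  0.32 -0.32 -0.   -0.94 -1.79]
-> [541.2  33.6 101. ] before-turn tool t [-4.2 -0.2 43.6]  after-turn tool t [-3.8 -0.3 43.7] rv [-0.01 -0.51 -0.02]
```

View pics/bf.png

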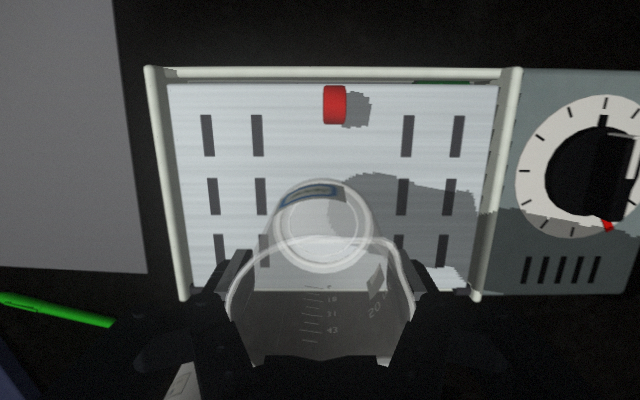

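Emit:
{"name": "send_rows", "arguments": {"translation": [[-0.5,0,20],[0,0,15],[0,0,7],[0,0,0],[0,0,0]], "dr": [[0,0,0],[0,0,0],[0,0,0],[0,0,0],[0,0,0]], "grip": [40,40,40,40,40]}}

```text
clock: 35.8
position: [541.5, 33.6, 108.4]
ee_rot: [-0.071, 0.997, 0.0, 0.001]
contact_force: [0.4, -0.1, 0.4]
gripper_width: 65.5
```

Run:
```python
from h import *
st()
```

```text
t35.80 pos [541.5  33.6 108.4] yaw(toolx) -171.9 tilt z [ 0.001  0.    -1.   ] F [ 0.4 -0.1  0.4] w 65.5 j [ 0.36  0.37 -0.36  0.   -0.84 -1.79]
```

Emit:
{"name": "send_rows", "arguments": {"translation": [[0,0,5],[0,0,2.5],[0,0,1],[0,0,0],[0,0,0]], "dr": [[0,0,0],[0,0,0],[0,0,0],[0,0,0],[0,0,0]], "grip": [40,40,40,40,40]}}

```text
clock: 36.42
position: [541.2, 33.6, 100.4]
ee_rot: [-0.071, 0.997, -0.0, 0.0]
contact_force: [-1.9, 0.7, 5.9]
gripper_width: 65.1
```

Run:
```python
from h import *
st()
```

```text
t36.42 pos [541.2  33.6 100.4] yaw(toolx) -171.8 tilt z [ 0.001 -0.    -1.   ] F [-1.9  0.7  5.9] w 65.1 j [ 0.36  0.38 -0.37  0.   -0.82 -1.79]
```

It touched down at 6 N. I'll open and retract straight up.

Emit:
{"name": "send_rows", "arguments": {"translation": [[0,0,0],[0,0,0],[0,0,0],[0,0,-25],[0,0,-35]], "dr": [[0,0,0],[0,0,0],[0,0,0],[0,0,0],[0,0,0]], "grip": [85.4,85.4,85.4,85.4,85.4]}}

```text
clock: 37.05
position: [540.3, 33.3, 158.8]
ee_rot: [-0.071, 0.997, -0.0, -0.002]
contact_force: [-0.4, 0.8, -1.0]
gripper_width: 85.7
```

Emit:
{"name": "send_rows", "arguments": {"translation": [[0,0,-45],[0,0,-45],[0,0,-45],[0,0,0],[0,0,0]], "dr": [[0,0,0],[0,0,0],[0,0,0],[0,0,0],[0,0,0]], "grip": [85.4,85.4,85.4,60,40]}}

```text
clock: 37.67
position: [540.4, 33.5, 293.5]
ee_rot: [-0.071, 0.997, 0.0, -0.001]
contact_force: [0.1, 0.2, -0.6]
gripper_width: 51.6
```

Run:
```python
from h import *
st(); im=save('wrist','bg.png')
T=tubT((531.9,42.4,np.radians(8.14))); t=T([(-20,195,82)])[0];print(t); plan([t[0]-70,t[1],260],-171.86)
```

```text
t37.67 pos [540.4  33.5 293.5] yaw(toolx) -171.9 tilt z [-0.001  0.    -1.   ] F [ 0.1  0.2 -0.6] w 51.6 j [ 0.36  0.2  -0.09 -0.   -1.28 -1.79]
[484.49098796 232.60353724  82.        ]
-> [414.5 232.6 260. ] before-turn tool t [ 96.2 215.   33.1]  after-turn tool t [ 96.3 215.   32.8] rv [ 0.   -0.16 -0.01]
```

View pics/bg.png

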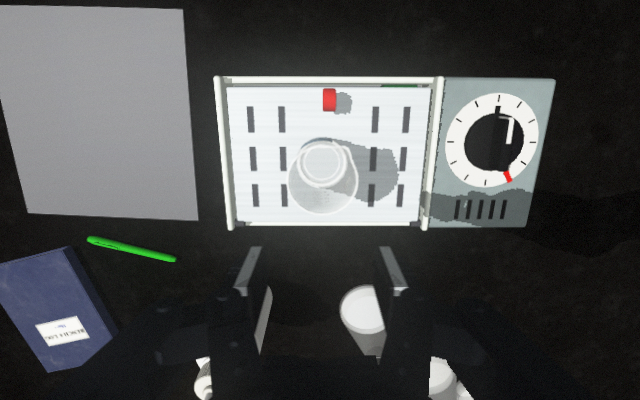

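The beaker stands on the flap at (322,180) and is released. Now the dial: a closer look to measure the pointer and mark angles.

Emit:
{"name": "send_rows", "arguments": {"translation": [[19,43,0],[19,43,0],[19,43,20],[19,43,40],[20,43,40]], "dr": [[0,0,0],[0,0,0],[0,0,0],[0,0,0],[0,0,0]], "grip": [40,40,40,40,40]}}

```text
clock: 38.35
position: [414.0, 233.3, 192.2]
ee_rot: [-0.071, 0.997, -0.001, -0.001]
contact_force: [0.2, 0.6, -0.5]
gripper_width: 39.8
```

Emit:
{"name": "send_rows", "arguments": {"translation": [[0,0,0],[0,0,0],[0,0,0],[0,0,0],[0,0,0]], "dr": [[0,0,0],[0,0,0],[0,0,0],[0,0,0],[0,0,0]], "grip": [40,40,40,40,40]}}

```text
clock: 38.98
position: [416.0, 232.4, 194.7]
ee_rot: [-0.07, 0.998, 0.0, 0.0]
contact_force: [0.4, 0.1, 0.0]
gripper_width: 39.9
```

```bash
cat >> h.py <<'E'
TUB=(531.9,42.4,np.radians(8.14))
def dialview(fn,c=(484.5,232.6),crop=100,s=4,angs=()):
    im=arm.get_image('wrist')[:,:,::-1].copy(); info=arm.camera_info('wrist')
    u,v=w2pix('wrist',[(c[0],c[1],64)],info)[0]; x0,y0=int(u-crop),int(v-crop); x0=max(x0,0);y0=max(y0,0)
    o=cv2.resize(im[y0:y0+2*crop,x0:x0+2*crop],None,fx=s,fy=s,interpolation=cv2.INTER_CUBIC)
    a=np.linspace(0,6.29,80)
    def pl(P,col): cv2.polylines(o,[np.int32(8*s*(w2pix('wrist',P,info)-[x0,y0]+.5))],False,col,1,cv2.LINE_AA,3)
    pl([(c[0]+42*np.cos(t),c[1]+42*np.sin(t),64) for t in a],(255,0,255))
    pl([(c[0]+34*np.cos(t),c[1]+34*np.sin(t),70) for t in a],(255,255,0))
    for g in angs: pl([(c[0]+r*np.cos(np.radians(g)),c[1]+r*np.sin(np.radians(g)),64) for r in (36,60)],(0,165,255))
    cv2.imwrite('pics/'+fn,o); print('crop origin',x0,y0,'scale',s)
    return im,info
E
python3 - <<'E'
from h import *
st(); im,info=dialview('bh.png',angs=(40,190))
cv2.imwrite('pics/bh_full.png',im)
hsv=cv2.cvtColor(im,cv2.COLOR_BGR2HSV)
m=cv2.inRange(hsv,(0,130,80),(8,255,255))|cv2.inRange(hsv,(172,130,80),(180,255,255))
n,_,s,c=cv2.connectedComponentsWithStats(m)
for i in range(1,n):
  if s[i,4]>20:
    w=pix2w('wrist',[c[i]],62,info)[0]; print(s[i],c[i],w.round(1),np.degrees(np.arctan2(w[1]-232.6,w[0]-484.5)))
for t in('dial_axis','dial_pointer','mark_tip'): print(t,[(np.round(d['xyz'],1),round(d['confidence'],2)) for d in arm.place_of(t,'wrist')])
E
```

```text
t38.98 pos [416.  232.4 194.7] yaw(toolx) -171.9 tilt z [ 0.001  0.001 -1.   ] F [0.4 0.1 0. ] w 39.9 j [ 0.85  0.16 -0.4   0.   -1.01 -2.28]
crop origin 209 153 scale 4
[ 71 199  40  31 909] [ 90.04730473 213.9009901 ] [473.7  20.6  62. ] -92.92146296978964
[330 284  12  14  81] [335.65432099 290.35802469] [523.3 264.1  62. ] 39.08536267373908
dial_axis [(array([489.5, 238.4,  78.8]), 0.71)]
dial_pointer [(array([443.8, 226.9,  64.5]), 0.66), (array([514.6, 265.7,  58. ]), 0.44)]
mark_tip [(array([519.7, 262.6,  60.1]), 0.5)]
```

View pics/bh.png

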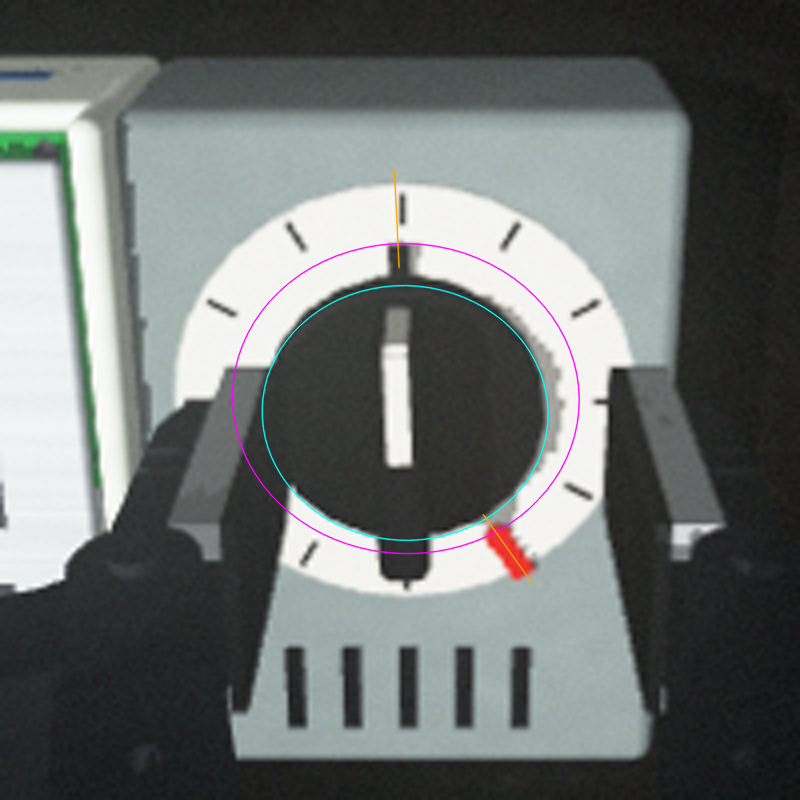

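Run:
```python
from h import *
info=arm.camera_info('wrist'); px=lambda u,v:(209+u/4-.5,153+v/4-.5)
E=[(177,388),(632,388),(404,184),(404,596)]
W=pix2w('wrist',[px(*e) for e in E],62,info); print(W.round(1)); 
N=pix2w('wrist',[px(402,255),px(491,523),px(510,550),px(402,208),px(404,588)],64,info)
for c in((484.5,232.6),(485.5,233)): print([ (np.round(n[:2],1),round(np.degrees(np.arctan2(n[1]-c[1],n[0]-c[0]))%360,1),round(np.hypot(n[1]-c[1],n[0]-c[0]),1)) for n in N])
plan([484.7,232.6,110],-171.5)
```

```text
[[488.4 177.3  62. ]
 [472.9 286.7  62. ]
 [428.9 225.1  62. ]
 [539.9 239.7  62. ]]
[(array([445.5, 226.9]), np.float64(188.4), np.float64(39.4)), (array([513.9, 258.3]), np.float64(41.2), np.float64(39.1)), (array([521. , 264.3]), np.float64(40.9), np.float64(48.4)), (array([434. , 225.4]), np.float64(188.2), np.float64(51.0)), (array([536.1, 239.2]), np.float64(7.3), np.float64(52.0))]
[(array([445.5, 226.9]), np.float64(188.7), np.float64(40.4)), (array([513.9, 258.3]), np.float64(41.7), np.float64(38.0)), (array([521. , 264.3]), np.float64(41.3), np.float64(47.3)), (array([434. , 225.4]), np.float64(188.4), np.float64(52.0)), (array([536.1, 239.2]), np.float64(7.0), np.float64(50.9))]
-> [484.7 232.6 110. ] before-turn tool t [-68.3  -9.8  84.5]  after-turn tool t [-68.3 -10.2  84.5] rv [ 0.01  0.02 -0.38]
```

Pointer is at 188.5° and the mark at 40.8° (world). The last joint's range favours turning anticlockwise by 212°. I'll go down over the bar.

Emit:
{"name": "send_rows", "arguments": {"translation": [[-34,-5,30],[-34.3,-5,30],[0,0,20],[0,0,0],[0,0,0]], "dr": [[0,0,-0.4],[0,0,0],[0,0,0],[0,0,0],[0,0,0]], "grip": [40,40,40,40,40]}}

```text
clock: 39.8
position: [484.9, 233.1, 115.2]
ee_rot: [-0.075, 0.997, 0.0, 0.001]
contact_force: [-0.9, 0.3, -0.3]
gripper_width: 39.9
```

Run:
```python
from h import *
st(); im=save('wrist','bi.png'); plan([484.7,232.6,77],-171.5)
```

```text
t39.80 pos [484.9 233.1 115.2] yaw(toolx) -171.4 tilt z [ 0.001  0.001 -1.   ] F [-0.9  0.3 -0.3] w 39.9 j [ 0.75  0.35 -0.36  0.   -0.85 -2.17]
-> [484.7 232.6  77. ] before-turn tool t [ 0.4 -0.7 38.6]  after-turn tool t [ 0.4 -0.6 38.6] rv [0.06 0.12 0.08]
```

View pics/bi.png

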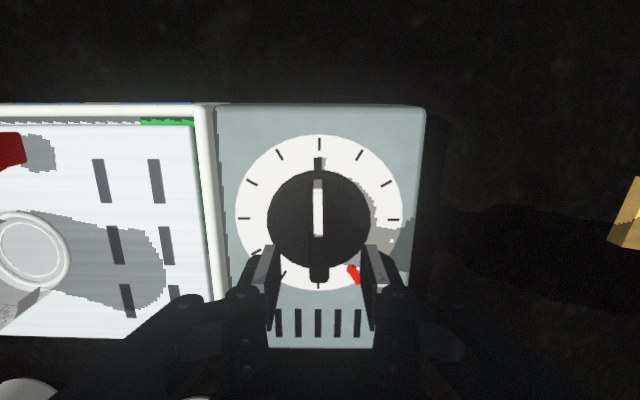

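The bar (319,210) runs straight between the jaws. I'll descend and close.

Emit:
{"name": "send_rows", "arguments": {"translation": [[0,-0.5,20],[0,0,13],[0,0,5],[0,0,0],[0,0,0]], "dr": [[0,0,0],[0,0,0],[0,0,0],[0,0,0],[0,0,0]], "grip": [40,40,40,40,0]}}

```text
clock: 40.48
position: [485.0, 232.5, 76.9]
ee_rot: [-0.075, 0.997, 0.0, 0.001]
contact_force: [0.2, -0.0, -0.3]
gripper_width: 23.0
```

Emit:
{"name": "send_rows", "arguments": {"translation": [[0,0,0],[0,0,0],[0,0,0],[0,0,0],[0,0,0]], "dr": [[0,0,0],[0,0,0],[0,0,0],[0,0,0],[0,0,0]], "grip": [0,0,0,0,0]}}

```text
clock: 41.1
position: [484.9, 232.1, 77.1]
ee_rot: [-0.075, 0.997, -0.0, 0.0]
contact_force: [-0.4, -3.7, 6.7]
gripper_width: 10.8
```

Run:
```python
from h import *
st(); im=save('wrist','bj.png')
```

```text
t41.10 pos [484.9 232.1  77.1] yaw(toolx) -171.4 tilt z [ 0.001 -0.    -1.   ] F [-0.4 -3.7  6.7] w 10.8 j [ 0.75  0.4  -0.41  0.   -0.76 -2.17]
```

View pics/bj.png

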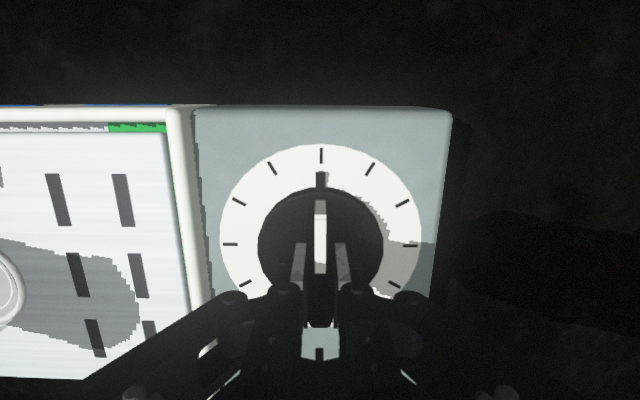

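Gripped at 10.8 mm. Turning anticlockwise.

Emit:
{"name": "send_rows", "arguments": {"translation": [[0,0,0],[0,0,0],[0,0,0],[0,0,0],[0,0,0]], "dr": [[0,0,-8],[0,0,-10],[0,0,-10],[0,0,-10],[0,0,-10]], "grip": [0,0,0,0,0]}}

```text
clock: 41.78
position: [484.9, 232.1, 77.1]
ee_rot: [-0.476, 0.879, -0.0, 0.0]
contact_force: [-0.1, -2.1, 5.2]
gripper_width: 10.5
```

Run:
```python
from h import *
st(); im=save('wrist','bk.png')
```

```text
t41.77 pos [484.9 232.1  77.1] yaw(toolx) -123.1 tilt z [ 0.001 -0.    -1.   ] F [-0.1 -2.1  5.2] w 10.5 j [ 0.75  0.4  -0.41  0.   -0.76 -1.33]
```

View pics/bk.png

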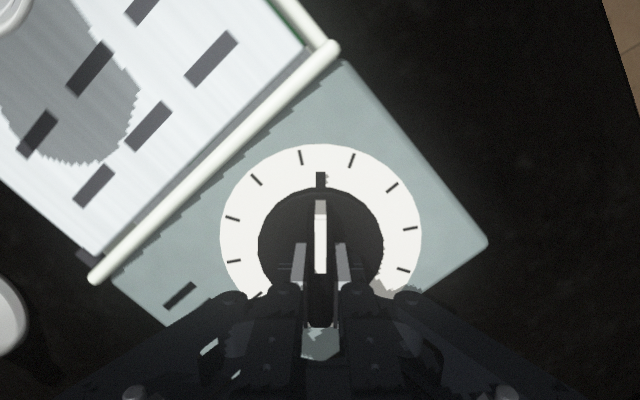

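The dial follows: 48° done. Continuing.

Emit:
{"name": "send_rows", "arguments": {"translation": [[0,0,0],[0,0,0],[0,0,0],[0,0,0],[0,0,0]], "dr": [[0,0,-10],[0,0,-10],[0,0,-10],[0,0,-10],[0,0,-10]], "grip": [0,0,0,0,0]}}

```text
clock: 42.45
position: [484.9, 232.0, 77.1]
ee_rot: [0.803, -0.596, 0.0, -0.0]
contact_force: [-0.6, -2.6, 5.3]
gripper_width: 10.7
```

Emit:
{"name": "send_rows", "arguments": {"translation": [[0,0,0],[0,0,0],[0,0,0],[0,0,0],[0,0,0]], "dr": [[0,0,-10],[0,0,-10],[0,0,-10],[0,0,-10],[0,0,-10]], "grip": [0,0,0,0,0]}}

```text
clock: 43.08
position: [484.9, 232.0, 77.1]
ee_rot: [0.98, -0.2, 0.0, 0.0]
contact_force: [-0.3, -3.1, 6.3]
gripper_width: 10.4
```

Emit:
{"name": "send_rows", "arguments": {"translation": [[0,0,0],[0,0,0],[0,0,0],[0,0,0],[0,0,0]], "dr": [[0,0,-10],[0,0,-10],[0,0,-10],[0,0,-10],[0,0,-10]], "grip": [0,0,0,0,0]}}

```text
clock: 43.7
position: [485.0, 232.0, 77.1]
ee_rot: [0.973, 0.232, 0.0, 0.0]
contact_force: [-0.3, -3.1, 4.8]
gripper_width: 10.2
```

Run:
```python
from h import *
st(); im=save('wrist','bl.png')
```

```text
t43.70 pos [485.  232.   77.1] yaw(toolx) 26.9 tilt z [ 0.001 -0.    -1.   ] F [-0.3 -3.1  4.8] w 10.2 j [ 0.75  0.4  -0.41  0.   -0.76  1.29]
```

View pics/bl.png

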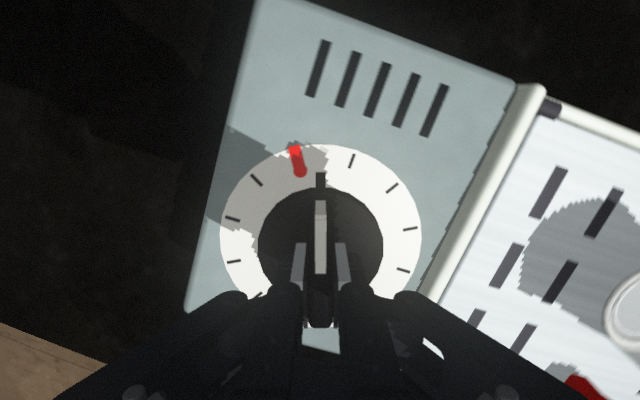

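Run:
```python
from h import *
info=arm.camera_info('wrist')
P=pix2w('wrist',[(320,180),(302,176),(298,160),(295,148)],64,info); c=(485,232.2)
for p in P: print(p.round(1),np.degrees(np.arctan2(p[1]-c[1],p[0]-c[0])).round(1),np.hypot(p[1]-c[1],p[0]-c[0]).round(1))
```

```text
[518.7 249.6  64. ] 27.3 37.9
[516.4 258.7  64. ] 40.2 41.1
[522.9 264.1  64. ] 40.1 49.5
[527.6 268.1  64. ] 40.1 55.7
```

The mark is 13° further on.

Emit:
{"name": "send_rows", "arguments": {"translation": [[0,0,0],[0,0,0],[0,0,0],[0,0,0],[0,0,0]], "dr": [[0,0,-7],[0,0,-6],[0,0,0],[0,0,0],[0,0,0]], "grip": [0,0,0,0,0]}}

```text
clock: 44.38
position: [484.9, 232.0, 77.0]
ee_rot: [0.941, 0.338, 0.0, 0.0]
contact_force: [0.4, -3.2, 4.9]
gripper_width: 10.3
```

Run:
```python
from h import *
st(); im=save('wrist','bm.png',(220,120,420,280),4)
```

```text
t44.38 pos [484.9 232.   77. ] yaw(toolx) 39.6 tilt z [ 0.001 -0.    -1.   ] F [ 0.4 -3.2  4.9] w 10.3 j [ 0.75  0.4  -0.41  0.   -0.76  1.51]
```

View pics/bm.png

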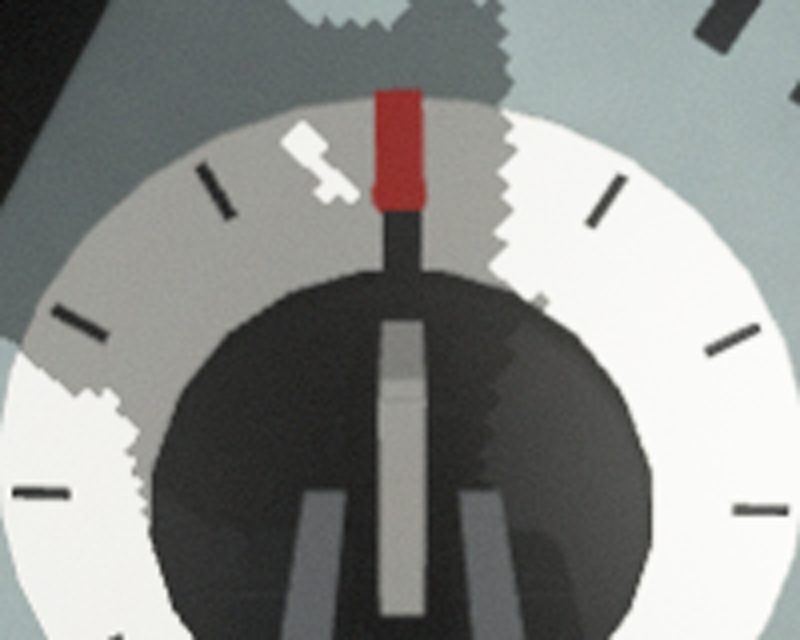

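The nib (402,240) meets the red mark (400,150) in one straight line. I'll release and rise.

Emit:
{"name": "send_rows", "arguments": {"translation": [[0,0,0],[0,0,0],[0,0,0],[0,0,-20],[0,0,-50]], "dr": [[0,0,0],[0,0,0],[0,0,0],[0,0,0],[0,0,0]], "grip": [30,30,30,30,30]}}

```text
clock: 45.05
position: [483.2, 231.3, 144.6]
ee_rot: [0.941, 0.338, -0.003, 0.001]
contact_force: [0.4, 0.9, 0.8]
gripper_width: 29.7
```

Emit:
{"name": "send_rows", "arguments": {"translation": [[0,0,-50],[0,0,-50],[0,0,-30],[0,0,0],[0,0,0]], "dr": [[0,0,0],[0,0,0],[0,0,0],[0,0,0],[0,0,0]], "grip": [30,30,30,30,30]}}

```text
clock: 45.68
position: [484.0, 232.0, 275.1]
ee_rot: [0.941, 0.338, -0.001, 0.0]
contact_force: [0.7, 0.7, -1.1]
gripper_width: 29.9
```

Run:
```python
from h import *
st(); save('wrist','bn.png'); save('side','bn_s.png',(240,70,400,240),4); save('top','bn_t.png',(180,130,480,290),2.6)
```

```text
t45.67 pos [484.  232.  275.1] yaw(toolx) 39.5 tilt z [-0.002 -0.001 -1.   ] F [ 0.7  0.7 -1.1] w 29.9 j [ 0.75  0.21 -0.13 -0.   -1.23  1.51]
```

View pics/bn.png

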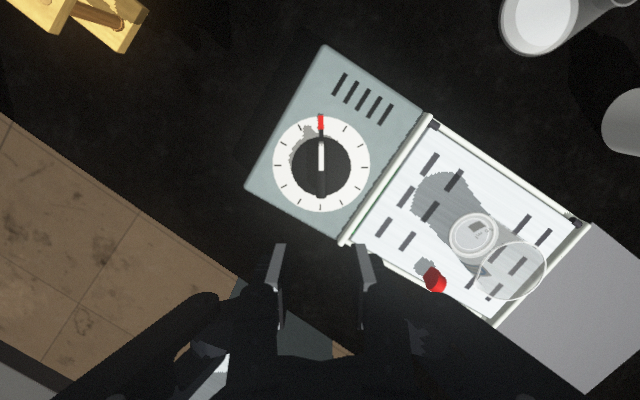

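View pics/bn_s.png

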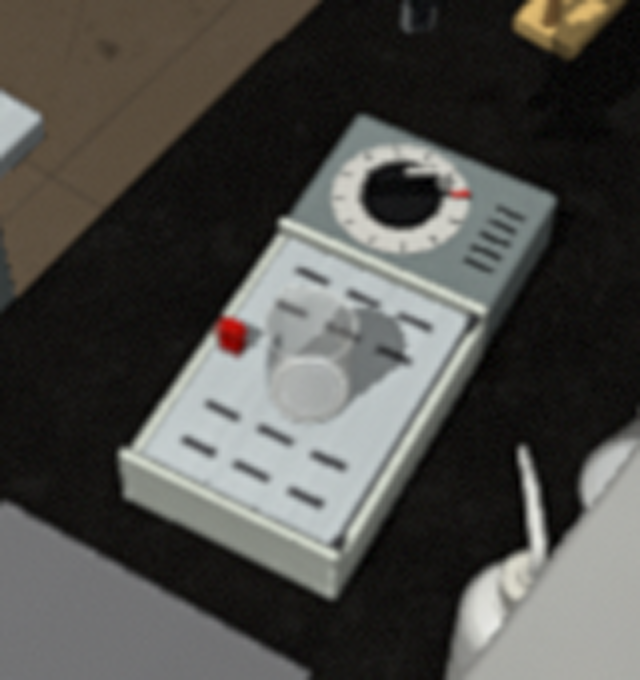

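View pics/bn_t.png

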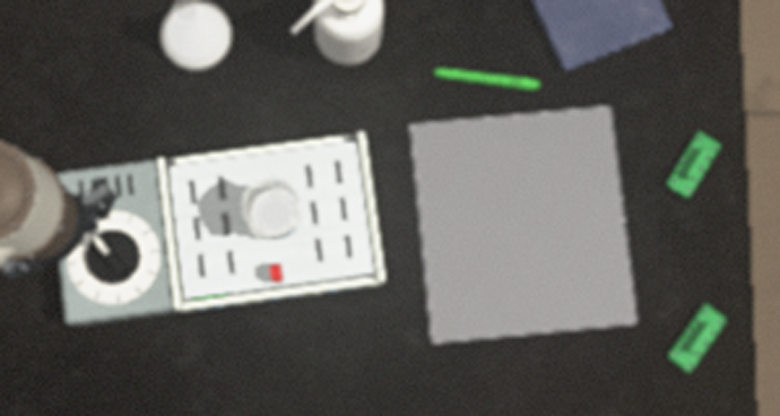

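The pictures agree. The pointer lies on the mark (320,125), the beaker is upright on the closed flap, the bystanders look unmoved and the arm is clear. Handing in.

Run:
```python
from h import *
arm.job_done(); st()
```

```text
the job is handed in; nothing more can be done
the job is handed in; nothing more can be done
```

I completed all five steps in order and handed the job in at about 46 s of the 210 s. No verdict was reported.

- **Flap:** it was slightly ajar at the start (about 0.09 rad). I lifted it to about 1.55 rad, and after loading folded it back until it pressed on its stop. The camera overlay of its front edge afterwards matched 0 rad.
- **Cassettes:** only yellow and the full-size green one were on the mat. I laid both flat, side by side, on the tub floor and left the two smaller green look-alikes on the bench alone.
- **Beaker:** it stands upright and released near the middle of the flap.
- **Dial:** I turned it about 211° anticlockwise, because the last wrist joint's range did not allow the shorter clockwise turn. The pointer's nib and the red mark lie in one line, and stayed so after I let go.
- **Last checks:** wrist, side and top pictures agree on all of this. The pen, flask and wash bottle look unmoved, and the gripper was well clear.

**One thing disagreed:** after the flap was closed, the green cassette had shifted about 5 cm toward the dial, probably the announced knock. Seen through the front gap it was still flat, centred near y = +88 mm (limit ±108), so I left it there. Its x position I could only estimate, at about -23 mm (limit ±62).

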